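Load the guarded weld fixture

ROBOT

A 6-joint arm with a two-finger parallel gripper is mounted at the origin on the work surface. World frame = base frame: x ahead of the robot, y to its left, z up, the work surface at z = 0. Lengths are in mm, angles in rad, forces in N, time in s.
With the tool pointing down it reaches from about 300 to 775 mm from the base axis. Payload 14.6 kg.
Tool frame: the origin (TCP) lies midway between the tips of the shut fingers; the grasp point (between the pads) lies 19 mm behind it (manip.tcp_to_grasp is the distance from the TCP to the grasp point, in mm); z points along the fingers, x is the direction in which the jaws open and shut, and the axes are right-handed (so a half turn about z gives the same grasp; the last joint's range is limited). The gripper opens to 94 mm and grips with 3 to 60 N. Pads are 16 mm wide; open, the fingers measure 119 mm over their backs; the gripper's body (75 mm by 177 mm) begins 78 mm behind the grasp point.
Start: joints at [1.164, 0.3, 1.521, -0, 1.321, -0.067], TCP at [183.311, 518.542, 205.446] pointing down, gripper open.
Joint ranges: [-3.03, 3.03], [-0.79, 2.21], [0.23, 2.52], [-1.04, 4.18], [0, 3.07], [-2.55, 2.55]. Speed limits (rad/s): [2.22, 2.22, 2.57, 3.14, 3.14, 3.14].

INTERFACE

Orientations are given as [roll, pitch, yaw] about the fixed x, y, z axes, in that order (R = Rz(yaw) Ry(pitch) Rx(roll)).
In Python, from cell import manip gives the robot as it stands.
- The arm moves only by the tool arm_command, never from a script. Its argument "steps" is a list of rows, each a list of 3 entries, a list of its own where there are three numbers: the opening, from 0 (shut) to 1 (fully open), then the shift along the tool's x, y, z in cm, then the turn about the tool's z in rad. A call has 1 to 5 rows; each row shifts and turns the commanded pose from where the row before left it, along the tool's axes as they then stand; what a row does not reach is not made up. A row lasts 1/12 s, in which the tool goes at most 41.7 mm and 7.16 degrees, less where a joint would pass 70% of its speed; a pose out of reach is approached as far as the arm can. A call with a gripper value outside its range is refused whole. The fingers move at their own pace and stop on an object; "force" is the grip in N (left out, the last holds). Time passes only in rows, so rows that do not move let the fingers close. It gives the time, the measured TCP pose, the force and the opening at its end, in the units of the state.
- manip.read_state(): the state, without advancing time (a new reading comes with each control period).
- manip.camera(name): name is "scene" or "top" or "wrist"; returns (picture, depth): 420x560x3 uint8, red, green, blue; 420x560 float32, mm along the optical axis (not along the pixel's ray), 0 where there is no reading.
- manip.calibration(name): a dict with "fx", "fy", "cx", "cy" (pixels), "R" (3x3) and "t" (3): a world point X has camera coordinates R X + t; the wrist camera has in their place "tool_from_camera" (4x4, takes a point from camera to tool coordinates, whose origin is the TCP and whose axes are the tool frame's). Camera axes: x right, y down, z forward; pixel columns grow to the right and rows downward; lengths in mm; the calibration is good to about 2 mm. The wrist camera is an equidistant fisheye: a pixel r from the principal point sees the ray r / f radians off the axis. A picture is of the moment at which its call begins: read the wrist's pose just before it. calibration takes no time and is no camera call.
- manip.sign_off(): hands the job in, once; it reports no verdict.
The state is a dict: "clock": time; "joints": joint angles; "qd": joint speeds; "effort": joint torques, N m; "eef_pos": TCP position; "eef_rot": TCP orientation; "wrist_force": force on the tool from outside, world axes, zero at the start; "moment": the same for the moment, N m; "finger_gap": finger opening in mm.
Only numpy, scipy, OpenCV 4.12 (cv2) and the standard library are available. Lean on these libraries where they do the work, as an engineer would, in place of code of your own. Each camera call takes 0.05 s, during which the arm holds its last target.

TASK

Turn the fixture's isolator off, squeeze the thumb lever of the guard so that its latch bar lifts out of the catch, swing the guard wide open and lay every steel bracket that is on the bench flat in a nest of its own, tongue in the slot of that nest. Then swing the guard shut until its latch bar has dropped fully into the catch, and turn the isolator back on. Never have the guard open with the isolator on, and do not knock the tools about the bench.

Things in the scene. Friction and masses are not known exactly. Their poses are not given: they have to be found in the camera images.
- isolator: grey box fixed on the bench left of the fixture, 100 x 100 x 45 mm, a black bar handle on top in its middle. Origin: centre of its underside; z up. White marks on its top at its +x edge (off) and +y edge (on)
- isolator_handle (a joint): handle angle about the vertical, rad, anticlockwise from above: 0 = off (bar along the isolator's x), 1.571 = on (bar along its y); end stops at both. A spring detent (up to about 0.15 N m) pulls it to the nearer of the two, so it snaps to within 0.1 of it when let go past the middle (0.785). Starts on
- handle_grip (a point): on the handle's axis at mid height of its upper part, 65 mm above the bench; turns with the handle, x along the bar. The bar is 66 long, 14 thick, 49 to 75 mm above the bench; grip it across its thickness from above
- fixture: weld fixture fixed on the bench, base plate 8 mm thick, aluminium tray of four nests in a row along x. Origin: on the bench under the tray's middle; x along the row, about away from the robot, y left, z up. Tray 182 (x) x 76 (y) mm. The guard's hinge post (20 mm thick, 120 high) stands at x +115, y +75 mm, the catch at x -197, y 0 (126 mm high)
- nest0 (a point): centre of the floor of the nest nearest the robot, 12 mm above the bench; axes as the fixture's. The other nests follow at 44, 88 and 132 mm along +x. Each is 38 (x) x 66 (y) mm, walls 10 mm high (tops 22 mm above the bench), 6 mm thick between nests. In the middle of each nest's left (+y) wall is a slot for the tongue, 20 mm wide, open at the top and down to the floor
- guard_gate (a joint): guard's angle about its upright hinge, rad: 0 = shut over the nests; grows as the handle end swings left (clockwise from above) up to 1.75; wide open is over 1.2, the nests then free from above. Light friction, stays where left. A grey frame with clear sheet, 210 x 110 mm, 95 to 105 mm above the bench; latch and grip at its end nearest the robot
- gate_hinge (a point): on the guard's hinge axis, 100 mm above the bench; turns with the guard, axes parallel to the fixture's when shut
- gate_grip (a point): point to squeeze, on the guard's handle end, 145 mm above the bench; turns with the guard, axes as the fixture's when shut. Two upright steel bars 14 mm wide (y), tops 165 mm above the bench: the fixed grip, outer face 20 mm to +x of here, and the thumb lever (part of the latch bar), outer face 20 mm to -x. Squeeze both together along x from above and hold to swing the guard
- latch_bar (a joint): angle of latch bar and thumb lever about their level pivot, rad: 0 = level, dropped by its weight; 0.42 = fully lifted (lever and grip then about 21 mm over both, at rest 40). The tip clears the catch above 0.27. Pushed shut, the bar also rides up the catch's ramp by itself and drops behind its lip
- latch_tip (a point): near the tip of the latch bar, a round steel bar 10 mm thick that reaches from its pivot (16 mm to -x of gate_grip) 62 mm towards the robot; 100 mm above the bench when dropped
- bracket0: loose steel bracket, all alike, two to four are there; 0.25 kg. Base 60 (x) x 32 (y) x 10 mm; upright web on its middle 36 (x) x 10 (y) mm, 10 to 40 mm above the underside (grip it across its 10 mm from above); level tongue 16 long, 14 wide, 10 thick at the base's +x end. Starts upright right of the fixture, any yaw. Origin: centre of the base's underside; z up
- bracket1: loose steel bracket, all alike, two to four are there; 0.25 kg. Base 60 (x) x 32 (y) x 10 mm; upright web on its middle 36 (x) x 10 (y) mm, 10 to 40 mm above the underside (grip it across its 10 mm from above); level tongue 16 long, 14 wide, 10 thick at the base's +x end. Starts upright right of the fixture, any yaw. Origin: centre of the base's underside; z up
- bracket2: loose steel bracket, all alike, two to four are there; 0.25 kg. Base 60 (x) x 32 (y) x 10 mm; upright web on its middle 36 (x) x 10 (y) mm, 10 to 40 mm above the underside (grip it across its 10 mm from above); level tongue 16 long, 14 wide, 10 thick at the base's +x end. Starts upright right of the fixture, any yaw. Origin: centre of the base's underside; z up
- bracket3: loose steel bracket, all alike, two to four are there; 0.25 kg. Base 60 (x) x 32 (y) x 10 mm; upright web on its middle 36 (x) x 10 (y) mm, 10 to 40 mm above the underside (grip it across its 10 mm from above); level tongue 16 long, 14 wide, 10 thick at the base's +x end. Starts upright right of the fixture, any yaw. Origin: centre of the base's underside; z up
- tongue0 (a point): middle of the end face of bracket 0's tongue, 46 mm from the bracket's origin along its x, 5 mm up
- tongue1 (a point): middle of the end face of bracket 1's tongue, 46 mm from the bracket's origin along its x, 5 mm up
- tongue2 (a point): middle of the end face of bracket 2's tongue, 46 mm from the bracket's origin along its x, 5 mm up
- tongue3 (a point): middle of the end face of bracket 3's tongue, 46 mm from the bracket's origin along its x, 5 mm up
- weld_magnet: small red magnet block among the brackets, about 37 mm across, 12 mm high, loose; leave it. Origin under its middle
- hammer: hammer lying right of the brackets, 240 mm; leave it
- wire_brush: brush lying beyond the brackets; leave it
- spray_can: spray can standing at the left, 58 mm across, 170 mm high; leave it
- spanner: spanner near the robot on the left; leave it
- screwdriver: screwdriver lying at the far left; leave it
Mind the look-alikes: they are no part of the job. What is shaped like the isolator but orange is not meant.

How it is judged (in metres and radians):
On the way, in this order (a step that is already met when the one before it is completed fails the run):
1. the isolator is off (value of joint isolator_handle below 0.2 rad), for 0.2 s.
2. the guard is unlatched and swung wide open (value of joint isolator_handle below 0.2 rad and value of joint guard_gate above 1.2 rad), for 0.2 s.
3. every bracket lies flat in a nest, tongue in its slot (z of bracket0 in the frame of fixture between 0.009 and 0.0155 m and angle between each of bracket0, bracket1, bracket2, bracket3's own z axis and vertical below 0.1 rad and x of bracket0 in the frame of fixture between -0.08 and 0.08 m and y of bracket0 in the frame of fixture between -0.01 and 0.01 m and y of each of tongue0, tongue1, tongue2, tongue3 in the frame of fixture above 0.035 m and z of bracket1 in the frame of fixture between 0.009 and 0.0155 m and x of bracket1 in the frame of fixture between -0.08 and 0.08 m and y of bracket1 in the frame of fixture between -0.01 and 0.01 m and z of bracket2 in the frame of fixture between 0.009 and 0.0155 m and x of bracket2 in the frame of fixture between -0.08 and 0.08 m and y of bracket2 in the frame of fixture between -0.01 and 0.01 m and z of bracket3 in the frame of fixture between 0.009 and 0.0155 m and x of bracket3 in the frame of fixture between -0.08 and 0.08 m and y of bracket3 in the frame of fixture between -0.01 and 0.01 m), for 0.2 s.
4. the guard is shut and its latch bar has dropped into the catch (value of joint guard_gate below 0.03 rad and value of joint latch_bar below 0.06 rad and value of joint isolator_handle below 0.2 rad), for 0.2 s.
At the end, for the whole second after the job is handed in: every bracket lies flat in a nest (underside within 3.5 mm of the nest's floor, tilt under 0.1 rad) with its tongue in the slot on the fixture's left side; the guard is shut (under 0.03 rad) with its latch bar dropped (under 0.06 rad); the isolator is on (over 1.37 rad) (all of step 3 and value of joint guard_gate below 0.03 rad and value of joint latch_bar below 0.06 rad and value of joint isolator_handle above 1.37 rad); the robot touches nothing.
It fails at once if the guard is open (over 0.12 rad) while the isolator is not off (over 0.5 rad) (value of joint guard_gate above 0.12 rad and value of joint isolator_handle above 0.5 rad).
It fails at once if one of the tools or the magnet is knocked more than 8 cm from its place (distance of any of weld_magnet, hammer, wire_brush, spray_can, spanner, screwdriver from where it was at the start of the episode above 0.08 m).
Of bracket0, bracket1, bracket2, bracket3 only 2 to 4 are there at a start; the rules pass over those that are not, and their reading is None.
At some moment in a run one of bracket0, bracket1, bracket2, bracket3 may be knocked a few centimetres aside while the robot is not near it.
Once in a run the grip may slacken for a moment while it holds something.
It also fails if it takes over 210 s, if anything falls off the work surface, if the arm or the gripper's body presses on something with over 40 N, if the wrist force passes 120 N, or if a joint passes its speed limit or range.

## Working session

There is one attempt and no reset: what is moved stays moved. The work goes in short steps, Python scripts to look and compute and a tool call to move; the robot and the scene stay as the last step left them, time stands still between calls to the robot, and variables do not carry over. Pictures are saved under pics/ and viewed, and the job is handed in when it is done.

Besides the shell and the picture viewer there is one more tool, called as name(argument=value, ...), one argument or row to a line, values as JSON. arm_command: Moves the arm, as the interface text tells. Its arguments: {"type":"object","properties":{"steps":{"type":"array","items":{"type":"array"}},"force":{"type":"number"}},"required":["steps"]}

```bash
ls; mkdir -p pics; cat > h.py <<'E'
import numpy as np, cv2
from cell import manip
def snap(name,fn):
    im,d=manip.camera(name); cv2.imwrite(f'pics/{fn}.png',im[:,:,::-1]); np.savez(f'pics/{fn}.npz',im=im,d=d); return im,d
E
python3 - <<'E'
from h import *
print(manip.read_state())
for n in ['scene','top','wrist']:
    print(n,manip.calibration(n)); snap(n,n+'0')
E
```

```text
pics
{'clock': 0.0, 'joints': array([ 1.16440915e+00,  3.00472399e-01,  1.52157375e+00, -7.98817576e-06,
        1.32069754e+00, -6.65650677e-02]), 'qd': array([-8.05153032e-04, -3.78835904e-04, -1.36489622e-04,  6.57644526e-04,
        3.86935213e-04, -4.84728648e-05]), 'effort': array([ 6.75143256e-04, -5.31804836e+01, -3.52735126e+01,  7.08563067e-02,
        2.44116521e-02, -6.48323976e-05]), 'eef_pos': array([183.20944952, 518.31344043, 204.88871998]), 'eef_rot': array([-3.14152381e+00,  1.14899624e-03,  1.23097624e+00]), 'wrist_force': array([-0.86265446,  0.08858022,  0.9284578 ]), 'moment': array([-0.02354523,  0.01517065,  0.00674142]), 'finger_gap': 93.85042399525994}
scene {'fx': 544.0049986267148, 'fy': 544.0049986267148, 'cx': 279.5571003053766, 'cy': 205.10260013205072, 'R': array([[ 0.51829365,  0.8551696 ,  0.00752649],
       [ 0.45788688, -0.27005745, -0.84699975],
       [-0.72229585,  0.44244088, -0.53154   ]]), 't': array([-272.68673593, -130.00851043, 1767.59975097])}
top {'fx': 403.6474245400684, 'fy': 403.6474245400684, 'cx': 281.81481786480117, 'cy': 208.61542967484846, 'R': array([[ 0.05845419, -0.99828868, -0.00168043],
       [-0.97382679, -0.05665131, -0.22011818],
       [ 0.21964629,  0.01450327, -0.97547176]]), 't': array([ -6.84972576, 524.27811262, 985.72404575])}
wrist {'fx': 325.19226210127806, 'fy': 325.19226210127806, 'cx': 280.6484812068983, 'cy': 207.63892204028843, 'tool_from_camera': array([[ 9.99997857e-01,  2.04862825e-03,  2.97951239e-04,
        -3.21236284e-01],
       [-2.06150800e-03,  9.72278988e-01,  2.33814712e-01,
        -6.82642812e+01],
       [ 1.89307695e-04, -2.33814825e-01,  9.72281128e-01,
        -1.78580382e+02],
       [ 0.00000000e+00,  0.00000000e+00,  0.00000000e+00,
         1.00000000e+00]])}
```

View pics/scene0.png

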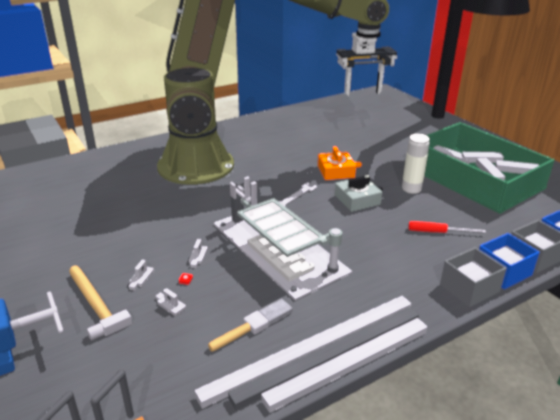

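View pics/top0.png

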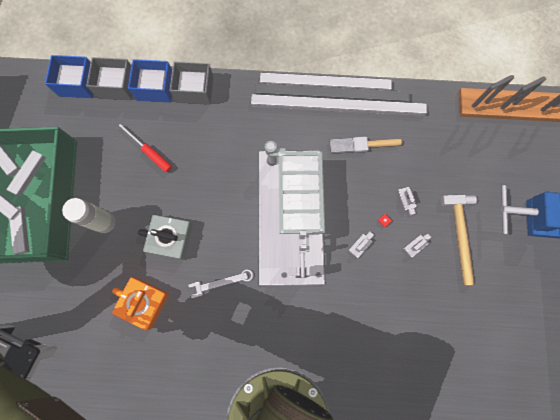

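View pics/wrist0.png

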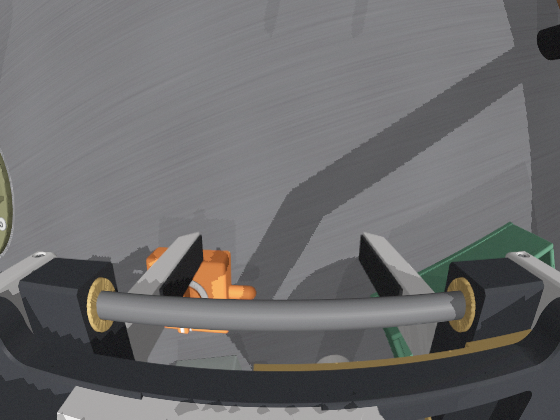

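```bash
cat >> h.py <<'E'
def world(name,u,v,z=None,d=None):
    c=manip.calibration(name); r=np.array([(u-c['cx'])/c['fx'],(v-c['cy'])/c['fy'],1.0])
    R=c['R'];t=c['t']; o=-R.T@t; w=R.T@r
    if z is not None: s=(z-o[2])/w[2]
    else: s=d
    return o+s*w
def cloud(name,d):
    c=manip.calibration(name); v,u=np.mgrid[:d.shape[0],:d.shape[1]]
    P=np.stack([(u-c['cx'])/c['fx']*d,(v-c['cy'])/c['fy']*d,d],-1)
    return (P-c['t'])@c['R']
def crop(im,x0,y0,x1,y1,k,fn):
    cv2.imwrite(f'pics/{fn}.png',cv2.resize(im[y0:y1,x0:x1,::-1],None,fx=k,fy=k,interpolation=cv2.INTER_CUBIC))
E
python3 - <<'E'
from h import *
f=np.load('pics/top0.npz');im,d=f['im'],f['d']
P=cloud('top',d)
crop(im,110,190,250,330,5,'iso')
crop(im,240,130,340,295,4,'fix')
crop(im,340,170,450,270,6,'brk')
for (u,v) in [(167,215),(155,250),(310,400),(360,200),(300,290),(200,240)]: print(u,v,P[v,u].round(1))
E
```

```text
167 215 [501.1 336.3  -0.6]
155 250 [399.3 341.7  46.1]
310 400 [100.1 -58.4 195.1]
360 200 [ 572.8 -187.9    3. ]
300 290 [ 3.218e+02 -3.570e+01  3.000e-01]
200 240 [437.6 238.9   1.1]
```

View pics/iso.png

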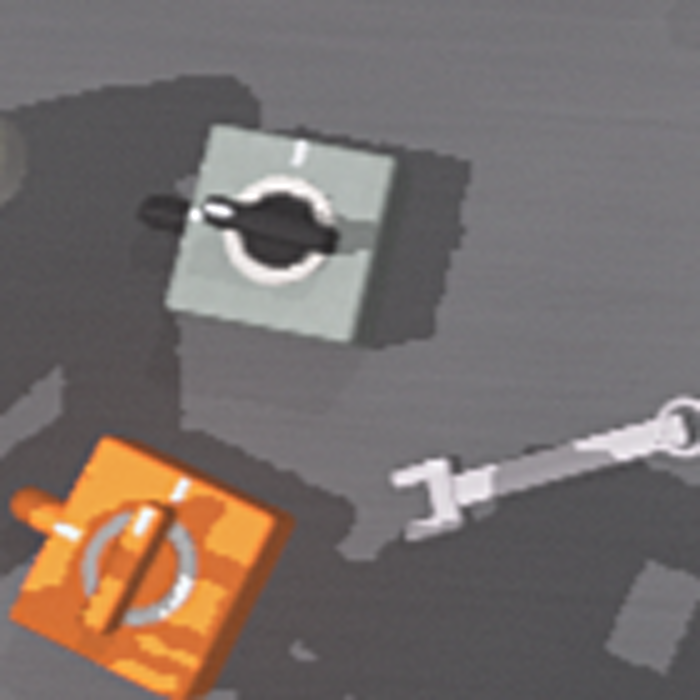

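View pics/fix.png

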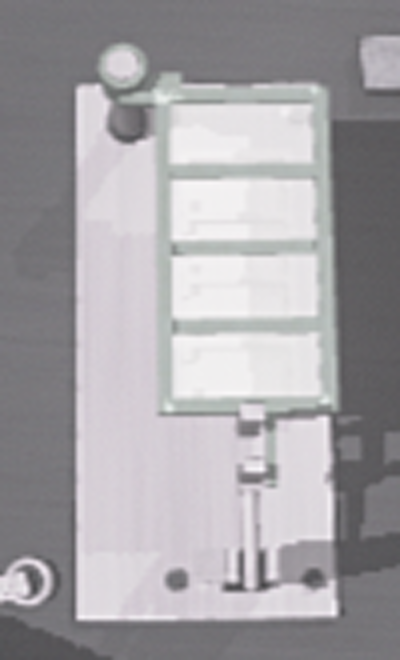

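View pics/brk.png

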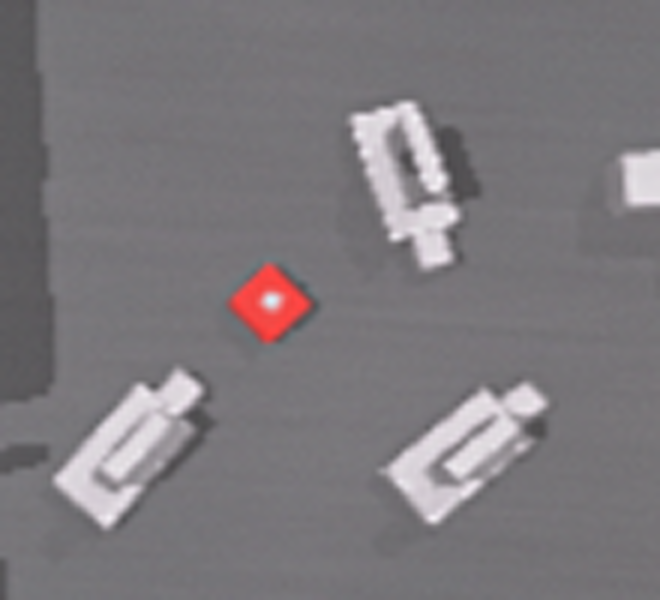

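```bash
cat > m1.py <<'E'
from h import *
f=np.load('pics/top0.npz');im,d=f['im'],f['d']
P=cloud('top',d)
def rect(m,lab):
    X=P[m][:,:2].astype(np.float32); r=cv2.minAreaRect(X); print(lab,len(X),np.round(r[0],1),np.round(r[1],1),round(np.radians(r[2]),4),'z',np.median(P[m][:,2]).round(1)); return r
def box(u0,v0,u1,v1):
    b=np.zeros(d.shape,bool); b[v0:v1,u0:u1]=1; return b&(d>0)
Z=P[:,:,2]
rect(box(135,205,195,265)&(abs(Z-45)<6),'iso')
rect(box(135,205,195,265)&(abs(Z-75)<8),'isoh')
rect(box(240,140,340,290)&(abs(Z-8)<4),'base')
rect(box(255,140,335,250)&(abs(Z-105)<6),'guard')
rect(box(255,135,285,165)&(Z>112),'post')
m=box(290,225,320,290)&(Z>150); 
n,l=cv2.connectedComponents(m.astype(np.uint8))
for i in range(1,n): rect(l==i,'grip')
rect(box(290,265,320,290)&(abs(Z-126)<8),'catch')
rect(box(290,225,320,290)&(abs(Z-105)<9),'bar')
for k,(u,v) in enumerate([(362,244),(407,200),(418,245)]):
    b=box(u-18,v-18,u+18,v+18)
    lum=im.min(-1)>150
    rect(b&lum&(Z>5)&(Z<20),'brk%d base'%k); rect(b&lum&(Z>28),'web')
rect(box(370,205,400,235)&(im[:,:,0].astype(int)-im[:,:,1]>80),'magnet')
# tray corner pix->world checks
for c,z in [((210/5+110,125/5+190),45),((395/5+110,157/5+190),45),((165/5+110,305/5+190),45),((355/5+110,345/5+190),45)]:
    print('isoc',world('top',*c,z=z).round(1))
for c in [(77,86),(77,617),(338,615)]: print('basec',world('top',240+c[0]/4,130+c[1]/4,z=8).round(1))
print('grip tops',[world('top',240+c[0]/4,130+c[1]/4,z=165).round(1) for c in [(252,410),(252,464)]])
print('post',world('top',240+123/4,130+65/4,z=120).round(1))
E
python3 m1.py
```

```text
iso 1250 [437.6 319.1] [101.1  99.8] 1.4421 z 45.3
isoh 148 [437.8 319.4] [65.6 14.3] 1.3868 z 74.6
base 4382 [528.1   6.8] [411.6 276. ] 0.0294 z 7.8
guard 3562 [544.7  -5.1] [260.9 142.9] 0.0711 z 102.8
post 112 [669.9  62.1] [29.5 25.4] 0.0673 z 118.7
grip 30 [446.2 -28.6] [ 8.6 11.9] 0.0687 z 163.5
grip 24 [415.2 -30. ] [ 6.4 11.8] 0.0774 z 164.8
catch 27 [365.3 -44.6] [18.6  4.9] 0.0355 z 125.9
bar 492 [413.5 -38.5] [126.4  71.3] 0.059 z 103.7
brk0 base 202 [ 453.2 -193.6] [31.6 76.3] 0.8806 z 10.0
web 53 [ 446.9 -188.2] [ 9.4 35.3] 0.8817 z 39.8
brk1 base 183 [ 577.2 -316.5] [75.1 32.5] 0.3324 z 9.9
web 50 [ 585.  -313.6] [35.3 10.3] 0.336 z 39.2
brk2 base 201 [ 461.2 -343. ] [31.3 77.1] 0.723 z 9.8
web 51 [ 456.  -336.9] [ 9.5 35.4] 0.756 z 39.5
magnet 92 [ 520.3 -254.4] [24.9 29.7] 0.8275 z 11.5
isoc [490.  361.5  45. ]
isoc [478.7 263.1  45. ]
isoc [395.  372.4  45. ]
isoc [380.4 272.9  45. ]
basec [695.4  97.2   8. ]
basec [330.1  71.3   8. ]
basec [341.3 -98.3   8. ]
grip tops [array([446.7, -29.5, 165. ]), array([415.8, -30.9, 165. ])]
post [669.  60. 120.]
```

```bash
cat > go.py <<'E'
import sys; from h import *
# usage: go.py x y z yaw [open] ; prints rows (<=5 per call) moving straight there
def plan(x,y,z,yaw,op=1.0,x0=None):
    s=manip.read_state(); p=np.array(s['eef_pos']); w=s['eef_rot'][2]
    if x0 is not None: p=np.array(x0[:3],float); w=x0[3]
    print('now',p.round(1),round(w,3),'gap',round(s['finger_gap'],1),'F',np.round(s['wrist_force'],1),'t',round(s['clock'],2),'j',np.round(s['joints'],2))
    D=np.array([x,y,z])-p; dy=yaw-w; dy=(dy+np.pi)%(2*np.pi)-np.pi if abs(dy)>4 else dy
    n=int(max(np.ceil(np.linalg.norm(D)/40),np.ceil(abs(dy)/0.12),1))
    rows=[]
    for i in range(n):
        tx=[np.cos(w),np.sin(w),0];ty=[np.sin(w),-np.cos(w),0];d=D/n/10
        rows.append([op,[round(float(np.dot(d,tx)),2)+0.,round(float(np.dot(d,ty)),2)+0.,round(-float(d[2]),2)+0.],round(-dy/n,3)+0.]); w+=dy/n
    for i in range(0,n,5): print(rows[i:i+5])
if __name__=='__main__':
    a=[float(v) for v in sys.argv[1:]]; plan(*a[:5],x0=a[5:9] if len(a)>=9 else None)
E
python3 go.py 437.7 319.2 130 -0.18
```

```text
now [183.2 518.4 205. ] 1.231 gap 94.2 F [-0.9 -0.8 -0.5] t 0.15 j [ 1.16  0.3   1.52  0.    1.32 -0.07]
[[1.0, [-0.86, 2.55, 0.63], np.float64(0.118)], [1.0, [-0.55, 2.64, 0.63], np.float64(0.118)], [1.0, [-0.24, 2.68, 0.63], np.float64(0.118)], [1.0, [0.08, 2.69, 0.63], np.float64(0.118)], [1.0, [0.39, 2.66, 0.63], np.float64(0.118)]]
[[1.0, [0.7, 2.6, 0.63], np.float64(0.118)], [1.0, [1.0, 2.5, 0.63], np.float64(0.118)], [1.0, [1.29, 2.36, 0.63], np.float64(0.118)], [1.0, [1.56, 2.2, 0.63], np.float64(0.118)], [1.0, [1.8, 2.0, 0.63], np.float64(0.118)]]
[[1.0, [2.03, 1.77, 0.63], np.float64(0.118)], [1.0, [2.22, 1.52, 0.63], np.float64(0.118)]]
```

Candidates for the isolator: grey box at top px (167,237) and the orange look-alike at (138,302). The close crop shows the grey box has the black bar along its "on" mark, so I take the grey one. The brackets are at (362,244), (407,200) and (418,245), and the red magnet at (385,221) is not a bracket.

arm_command(
  steps=[
    [1,[-0.86,2.55,0.63],0.118],
    [1,[-0.55,2.64,0.63],0.118],
    [1,[-0.24,2.68,0.63],0.118],
    [1,[0.08,2.69,0.63],0.118],
    [1,[0.39,2.66,0.63],0.118],
  ],
  force=30,
)

```text
clock: 0.57
eef_pos: [290.0, 434.5, 173.5]
eef_rot: [3.142, 0.0, 0.635]
wrist_force: [0.7, 0.5, -0.3]
finger_gap: 93.8
```

arm_command(
  steps=[
    [1,[0.7,2.6,0.63],0.118],
    [1,[1.0,2.5,0.63],0.118],
    [1,[1.29,2.36,0.63],0.118],
    [1,[1.56,2.2,0.63],0.118],
    [1,[1.8,2.0,0.63],0.118],
  ],
)

```text
clock: 0.98
eef_pos: [395.8, 351.2, 142.0]
eef_rot: [3.141, 0.0, 0.045]
wrist_force: [0.0, 0.7, 0.1]
finger_gap: 94.2
```

arm_command(
  steps=[
    [1,[2.03,1.77,0.63],0.118],
    [1,[2.22,1.52,0.63],0.118],
    [1,[0,0,0],0],
    [1,[0,0,0],0],
  ],
)

```text
clock: 1.32
eef_pos: [437.7, 318.1, 129.3]
eef_rot: [3.141, 0.001, -0.186]
wrist_force: [0.3, 1.1, 0.1]
finger_gap: 93.8
```

```bash
sed -i 's/round(-dy\/n,3)/round(float(-dy\/n),3)/' go.py; python3 go.py 437.7 319.2 50 -0.18
python3 - <<'E'
from h import *
snap('wrist','w1')
E
```

```text
now [437.7 318.1 129.3] -0.186 gap 93.8 F [0.3 1.1 0.1] t 1.32 j [0.56 0.36 1.63 0.   1.15 0.75]
[[1.0, [-0.01, -0.05, 3.96], -0.003], [1.0, [-0.01, -0.05, 3.96], -0.003]]
```

View pics/w1.png

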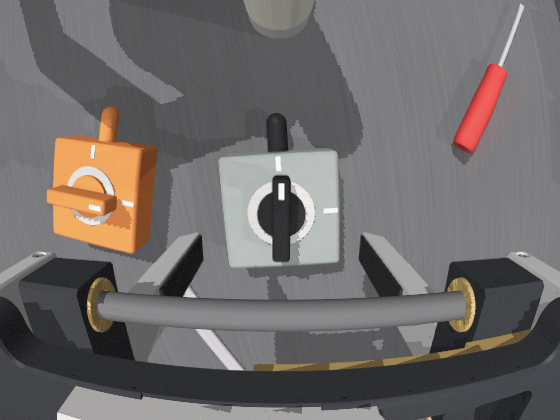

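The wrist view shows the grey isolator centred between the fingers. Its bar is upright in the image at (282,218), and the orange one is off to the left at (95,195).

arm_command(
  steps=[
    [1,[0,-0.1,4.0],0],
    [1,[0,0,3.9],0],
    [1,[0,0,0],0],
    [0,[0,0,0],0],
    [0,[0,0,0],0],
  ],
  force=30,
)

```text
clock: 1.78
eef_pos: [437.0, 320.6, 51.6]
eef_rot: [-3.141, 0.0, -0.183]
wrist_force: [0.3, -0.1, 0.3]
finger_gap: 84.2
```

arm_command(
  steps=[
    [0,[0,0,0],0],
    [0,[0,0,0],0],
    [0,[0,0,0],0],
    [0,[0,0,0],0],
    [0,[0,0,0],0],
  ],
)

```text
clock: 2.2
eef_pos: [437.5, 320.0, 51.1]
eef_rot: [-3.141, -0.0, -0.185]
wrist_force: [-0.3, 0.3, -0.3]
finger_gap: 51.0
```

arm_command(
  steps=[
    [0,[0,0,0],0],
    [0,[0,0,0],0],
    [0,[0,0,0],0],
    [0,[0,0,0],0],
    [0,[0,0,0],0],
  ],
)

```text
clock: 2.62
eef_pos: [437.5, 319.9, 50.8]
eef_rot: [3.142, 0.0, -0.185]
wrist_force: [-0.7, -0.5, -0.8]
finger_gap: 17.5
```

arm_command(
  steps=[
    [0,[0,0,0],0],
    [0,[0,0,0],0],
    [0,[0,0,0],0],
  ],
)

```text
clock: 2.87
eef_pos: [438.0, 319.9, 50.9]
eef_rot: [-3.141, -0.001, -0.185]
wrist_force: [4.4, -1.2, -3.4]
finger_gap: 13.4
```

arm_command(
  steps=[
    [0,[0,0,0],0.12],
    [0,[0,0,0],0.12],
    [0,[0,0,0],0.12],
    [0,[0,0,0],0.12],
    [0,[0,0,0],0.12],
  ],
)

```text
clock: 3.28
eef_pos: [438.9, 319.4, 50.9]
eef_rot: [-3.14, -0.002, -0.791]
wrist_force: [13.0, -5.4, -6.2]
finger_gap: 13.5
```

arm_command(
  steps=[
    [0,[0,0,0],0.12],
    [0,[0,0,0],0.12],
    [0,[0,0,0],0.12],
    [0,[0,0,0],0.12],
    [0,[0,0,0],0.12],
  ],
)

```text
clock: 3.7
eef_pos: [439.4, 318.4, 50.9]
eef_rot: [-3.139, -0.002, -1.391]
wrist_force: [16.0, -13.3, -4.9]
finger_gap: 13.9
```

arm_command(
  steps=[
    [0,[0,0,0],0.12],
    [0,[0,0,0],0.12],
    [0,[0,0,0],0.04],
    [0,[0,0,0],0],
  ],
)

```text
clock: 4.03
eef_pos: [439.4, 317.9, 50.9]
eef_rot: [-3.138, -0.002, -1.669]
wrist_force: [16.0, -16.8, -2.7]
finger_gap: 13.5
```

arm_command(
  steps=[
    [1,[0,0,0],0],
    [1,[0,0,0],0],
    [1,[0,0,0],0],
    [1,[0,0,0],0],
    [1,[0,0,0],0],
  ],
)

```text
clock: 4.45
eef_pos: [437.3, 320.1, 50.8]
eef_rot: [3.141, 0.0, -1.665]
wrist_force: [-0.4, -0.3, -0.7]
finger_gap: 43.8
```

arm_command(
  steps=[
    [1,[0,0,-3.5],0],
    [1,[0,0,-4],0],
    [1,[0,0,-4],0],
    [1,[0,0,-3],0],
    [1,[0,0,0],0],
  ],
)

```text
clock: 4.87
eef_pos: [439.1, 321.3, 202.4]
eef_rot: [-3.134, 0.006, -1.665]
wrist_force: [0.7, 0.5, 0.3]
finger_gap: 76.8
```

```bash
python3 - <<'E'
from h import *
snap('wrist','w2');snap('top','top1');snap('scene','scene1')
f=np.load('pics/scene1.npz');crop(f['im'],210,160,390,300,4,'sc1c')
E
python3 go.py 431 -29.8 215 0.07 0.7
```

```text
now [437.1 319.9 195.1] -1.665 gap 89.1 F [0.1 0.6 0.1] t 5.02 j [0.56 0.29 1.56 0.   1.29 2.23]
[[0.7, [2.32, -0.18, -0.13], -0.116], [0.7, [2.33, 0.09, -0.13], -0.116], [0.7, [2.3, 0.36, -0.13], -0.116], [0.7, [2.25, 0.62, -0.13], -0.116], [0.7, [2.16, 0.88, -0.13], -0.116]]
[[0.7, [2.04, 1.12, -0.13], -0.116], [0.7, [1.9, 1.35, -0.13], -0.116], [0.7, [1.73, 1.56, -0.13], -0.116], [0.7, [1.54, 1.75, -0.13], -0.116], [0.7, [1.33, 1.92, -0.13], -0.116]]
[[0.7, [1.1, 2.06, -0.13], -0.116], [0.7, [0.85, 2.17, -0.13], -0.116], [0.7, [0.6, 2.25, -0.13], -0.116], [0.7, [0.33, 2.31, -0.13], -0.116], [0.7, [0.07, 2.33, -0.13], -0.116]]
```

View pics/w2.png

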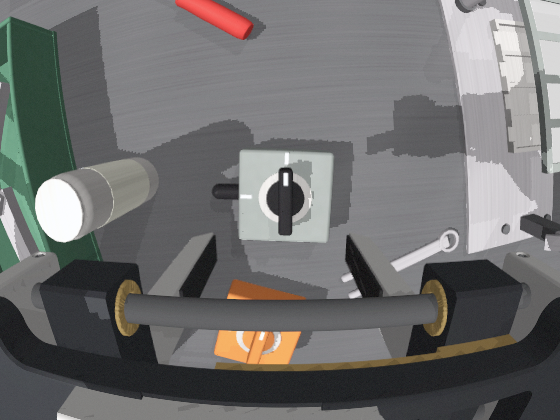

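View pics/sc1c.png

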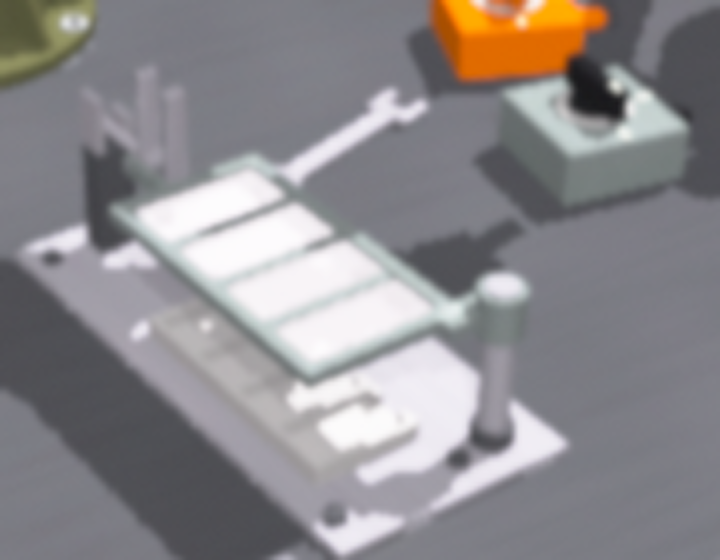

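Wrist view: the bar at (285,200) now points to the +x mark at (287,157), so the isolator is off. Scene crop: the guard is still shut.

arm_command(
  steps=[
    [1,[2.32,-0.18,-0.13],-0.116],
    [1,[2.33,0.09,-0.13],-0.116],
    [1,[2.3,0.36,-0.13],-0.116],
    [1,[2.25,0.62,-0.13],-0.116],
    [1,[2.16,0.88,-0.13],-0.116],
  ],
)

```text
clock: 5.43
eef_pos: [434.7, 202.2, 200.6]
eef_rot: [3.139, 0.0, -1.079]
wrist_force: [0.3, -0.3, 0.0]
finger_gap: 94.2
```

arm_command(
  steps=[
    [1,[2.04,1.12,-0.13],-0.116],
    [1,[1.9,1.35,-0.13],-0.116],
    [1,[1.73,1.56,-0.13],-0.116],
    [1,[1.54,1.75,-0.13],-0.116],
    [1,[1.33,1.92,-0.13],-0.116],
  ],
)

```text
clock: 5.85
eef_pos: [432.9, 85.8, 207.3]
eef_rot: [3.14, 0.002, -0.499]
wrist_force: [-0.1, -0.1, -0.0]
finger_gap: 93.9
```

arm_command(
  steps=[
    [1,[1.1,2.06,-0.13],-0.116],
    [1,[0.85,2.17,-0.13],-0.116],
    [1,[0.6,2.25,-0.13],-0.116],
    [1,[0.33,2.31,-0.13],-0.116],
    [1,[0.07,2.33,-0.13],-0.116],
  ],
)

```text
clock: 6.27
eef_pos: [431.3, -30.7, 213.8]
eef_rot: [-3.141, 0.003, 0.081]
wrist_force: [0.6, -0.1, -0.1]
finger_gap: 93.9
```

arm_command(
  steps=[
    [1,[0,0,0],0],
    [1,[0,0,0],0],
  ],
)

```text
clock: 6.43
eef_pos: [431.6, -30.2, 214.0]
eef_rot: [-3.141, 0.002, 0.071]
wrist_force: [-0.1, 0.2, -0.4]
finger_gap: 93.8
```

```bash
python3 go.py 431 -29.8 130 0.07 0.7
python3 - <<'E'
from h import *
snap('wrist','w3')
E
```

```text
now [431.6 -30.2 214. ] 0.071 gap 93.8 F [-0.1  0.2 -0.4] t 6.43 j [-0.15  0.03  1.82  0.    1.3  -0.23]
[[0.7, [-0.02, -0.01, 2.8], 0.0], [0.7, [-0.02, -0.01, 2.8], 0.0], [0.7, [-0.02, -0.01, 2.8], 0.0]]
```

View pics/w3.png

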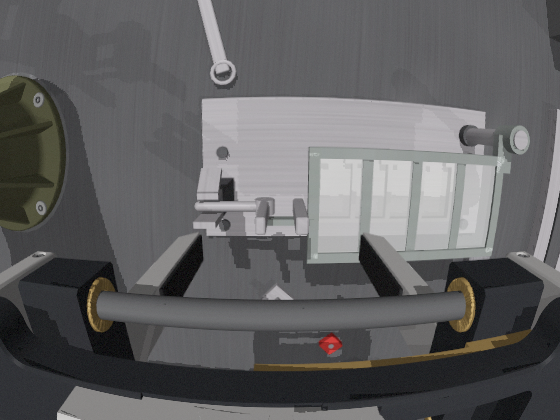

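The grip and lever tops are at (300,215) and (263,215), midway at col 281, so the fingers are centred. I'll close 9.5 mm further along +x, where lever and grip will meet.

arm_command(
  steps=[
    [1,[0.9,-0.1,2.8],0],
    [1,[0,0,2.9],0],
    [1,[0,0,2.8],0],
    [0,[0,0,0],0],
    [0,[0,0,0],0],
  ],
  force=25,
)

```text
clock: 6.9
eef_pos: [440.4, -27.2, 129.8]
eef_rot: [-3.141, 0.003, 0.074]
wrist_force: [0.1, -1.1, 0.8]
finger_gap: 84.1
```

arm_command(
  steps=[
    [0,[0,0,0],0],
    [0,[0,0,0],0],
    [0,[0,0,0],0],
    [0,[0,0,0],0],
    [0,[0,0,0],0],
  ],
)

```text
clock: 7.32
eef_pos: [441.2, -28.1, 131.0]
eef_rot: [3.141, -0.001, 0.075]
wrist_force: [-0.2, 0.2, 0.9]
finger_gap: 50.6
```

arm_command(
  steps=[
    [0,[0,0,0],0],
    [0,[0,0,0],0],
    [0,[0,0,0],0],
    [0,[0,0,0],0],
    [0,[0,0,0],0],
  ],
)

```text
clock: 7.73
eef_pos: [439.4, -28.1, 129.9]
eef_rot: [-3.141, 0.005, 0.075]
wrist_force: [-11.3, -1.4, 5.1]
finger_gap: 25.2
```

arm_command(
  steps=[
    [0,[0,0,0],0],
    [0,[0,0,0],0],
    [0,[0,0,0],0],
  ],
)

```text
clock: 7.98
eef_pos: [439.4, -28.1, 129.8]
eef_rot: [-3.141, 0.005, 0.075]
wrist_force: [-12.3, -1.1, 5.0]
finger_gap: 25.0
```

```bash
python3 - <<'E'
from h import *
f,_=snap('scene','scene2')
crop(f,210,140,390,280,4,'sc2c')
print(manip.read_state())
E
```

```text
{'clock': 8.0333, 'joints': array([-1.46685755e-01,  1.43023601e-01,  1.90160942e+00, -7.27964821e-04,
        1.10147958e+00, -2.21311774e-01]), 'qd': array([-0.00101869,  0.00042017, -0.00029551,  0.00157571,  0.00068151,
       -0.00079485]), 'effort': array([ 9.34160817e-01, -3.93563783e+01, -3.56311798e+01,  8.46452247e-01,
       -3.16824898e+00, -1.58584683e-02]), 'eef_pos': array([439.38599533, -28.09824421, 129.84687063]), 'eef_rot': array([-3.14123242,  0.00455201,  0.07495755]), 'wrist_force': array([-11.10152632,  -1.37118232,   4.97507364]), 'moment': array([-0.38340901,  2.54160243, -0.01176955]), 'finger_gap': 25.429278847686}
```

View pics/sc2c.png

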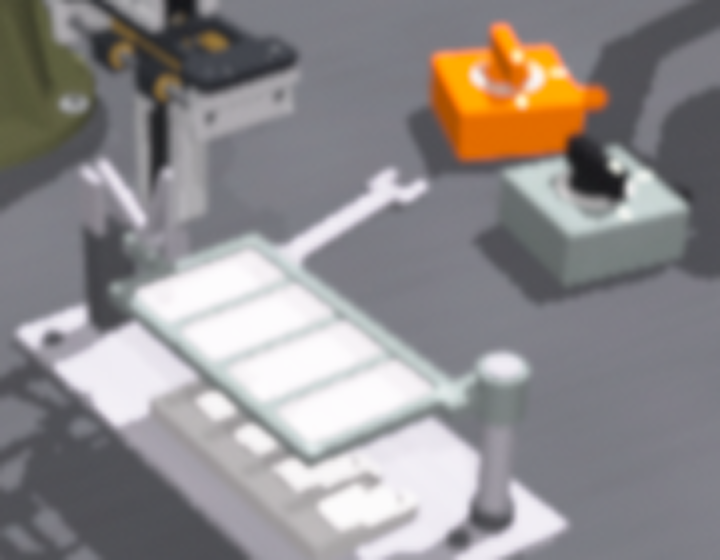

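arm_command(
  steps=[
    [0,[-0.15,0,0],0],
    [0,[0,0,0],0],
    [0,[0,0,0],0],
    [0,[0,0,0],0],
  ],
  force=40,
)

```text
clock: 8.37
eef_pos: [439.4, -27.9, 129.9]
eef_rot: [-3.141, 0.001, 0.075]
wrist_force: [5.3, 2.1, -8.9]
finger_gap: 25.4
```

```bash
python3 - <<'E'
from h import *
f,d=snap('top','top2')
crop(f,260,200,360,300,6,'t2c')
P=cloud('top',d)
for v in range(262,290,2): print(v,[tuple(P[v,u].round(0).astype(int)) for u in (301,303,305)])
E
```

```text
262 [(np.int64(347), np.int64(-14), np.int64(511)), (np.int64(347), np.int64(-17), np.int64(510)), (np.int64(348), np.int64(-20), np.int64(509))]
264 [(np.int64(344), np.int64(-14), np.int64(513)), (np.int64(344), np.int64(-17), np.int64(512)), (np.int64(345), np.int64(-20), np.int64(511))]
266 [(np.int64(341), np.int64(-14), np.int64(516)), (np.int64(342), np.int64(-17), np.int64(514)), (np.int64(342), np.int64(-20), np.int64(513))]
268 [(np.int64(338), np.int64(-14), np.int64(516)), (np.int64(339), np.int64(-17), np.int64(514)), (np.int64(339), np.int64(-20), np.int64(514))]
270 [(np.int64(336), np.int64(-14), np.int64(518)), (np.int64(336), np.int64(-17), np.int64(515)), (np.int64(336), np.int64(-20), np.int64(516))]
272 [(np.int64(333), np.int64(-15), np.int64(519)), (np.int64(333), np.int64(-17), np.int64(517)), (np.int64(333), np.int64(-20), np.int64(518))]
274 [(np.int64(330), np.int64(-15), np.int64(523)), (np.int64(330), np.int64(-17), np.int64(522)), (np.int64(330), np.int64(-20), np.int64(519))]
276 [(np.int64(327), np.int64(-15), np.int64(525)), (np.int64(327), np.int64(-
[... 243 characters left out ...]
(-15), np.int64(528)), (np.int64(322), np.int64(-17), np.int64(529)), (np.int64(322), np.int64(-20), np.int64(527))]
282 [(np.int64(319), np.int64(-15), np.int64(531)), (np.int64(319), np.int64(-17), np.int64(531)), (np.int64(319), np.int64(-20), np.int64(529))]
284 [(np.int64(316), np.int64(-15), np.int64(533)), (np.int64(316), np.int64(-17), np.int64(533)), (np.int64(317), np.int64(-20), np.int64(530))]
286 [(np.int64(314), np.int64(-15), np.int64(534)), (np.int64(314), np.int64(-17), np.int64(535)), (np.int64(314), np.int64(-20), np.int64(532))]
288 [(np.int64(311), np.int64(-15), np.int64(536)), (np.int64(311), np.int64(-17), np.int64(536)), (np.int64(311), np.int64(-20), np.int64(534))]
```

View pics/t2c.png

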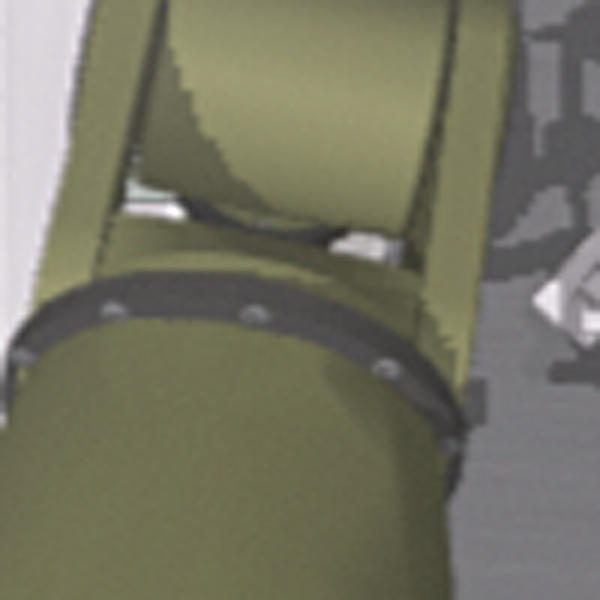

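```bash
python3 - <<'E'
from h import *
f,d=snap('scene','scene3')
P=cloud('scene',d)
q=P[175:215,225:265].reshape(-1,3); 
c=f[175:215,225:265].reshape(-1,3)
R=np.array([[np.cos(.07),np.sin(.07)],[-np.sin(.07),np.cos(.07)]])
l=(q[:,:2]-[560,-21.5])@R.T
m=(abs(l[:,1])<9)&(l[:,0]<-140)&(l[:,0]>-215)&(q[:,2]>90)
o=np.argsort(l[m,0])
for a,b,z in np.c_[l[m],q[m,2]][o][::3]: print(a.round(0),b.round(0),z.round(0))
crop(f,210,140,330,260,6,'s3c')
E
```

```text
-208.0 -9.0 123.0
-202.0 5.0 100.0
-200.0 6.0 91.0
-197.0 5.0 100.0
-197.0 -3.0 130.0
-195.0 1.0 126.0
-193.0 -3.0 120.0
-191.0 7.0 93.0
-190.0 -5.0 125.0
-188.0 -6.0 129.0
-186.0 -4.0 126.0
-185.0 -5.0 124.0
-180.0 -2.0 125.0
-179.0 0.0 119.0
-177.0 -7.0 116.0
-174.0 -6.0 111.0
-173.0 -3.0 120.0
-172.0 -7.0 116.0
-170.0 1.0 117.0
-168.0 2.0 112.0
-163.0 -6.0 111.0
-161.0 -5.0 117.0
-160.0 -5.0 112.0
-157.0 -7.0 111.0
-155.0 0.0 110.0
-153.0 -7.0 104.0
-151.0 -2.0 106.0
-150.0 -3.0 110.0
-146.0 -9.0 102.0
-143.0 -7.0 103.0
-142.0 -8.0 101.0
-141.0 -8.0 107.0
```

View pics/s3c.png

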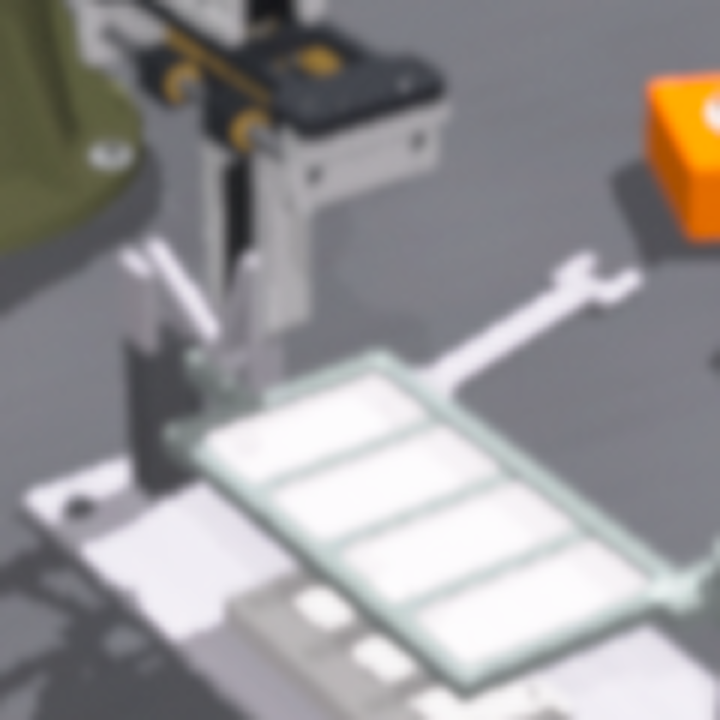

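The latch bar slope measured in the scene depth is about 0.42, so it is fully lifted. Next I swing about the hinge.

arm_command(
  steps=[
    [0,[-0.28,-1.2,0],0.05],
    [0,[-0.28,-1.2,0],0.05],
    [0,[-0.6,-2.39,0],0.1],
    [0,[-0.6,-2.39,0],0.1],
  ],
)

```text
clock: 8.8
eef_pos: [423.6, 44.5, 129.9]
eef_rot: [3.141, 0.001, -0.231]
wrist_force: [15.2, 1.7, -18.4]
finger_gap: 25.1
```

```bash
cat > g.py <<'E'
from h import *
s=manip.read_state(); p=s['eef_pos'];r=p[:2]-np.array([669.5,61]);w=s['eef_rot'][2]
print(s['clock'],p.round(1),'yaw',w.round(3),'polar',np.arctan2(r[1],r[0]).round(3),'rad',np.hypot(*r).round(1),'F',s['wrist_force'].round(1),'gap',round(s['finger_gap'],1))
E
python3 g.py
```

```text
8.8 [423.6  44.5 129.9] yaw -0.231 polar -3.074 rad 246.5 F [ 15.2   1.7 -18.4] gap 25.1
```

arm_command(
  steps=[
    [0,[-0.6,-2.39,0],0.1],
    [0,[-0.6,-2.39,0],0.1],
    [0,[-0.6,-2.39,0],0.1],
    [0,[-0.6,-2.39,0],0.1],
    [0,[0,0,0],0],
  ],
)

```text
clock: 9.22
eef_pos: [437.6, 143.9, 129.9]
eef_rot: [-3.141, 0.0, -0.631]
wrist_force: [2.8, -1.7, -4.0]
finger_gap: 24.9
```

```bash
python3 g.py
```

```text
9.2167 [437.6 143.9 129.9] yaw -0.631 polar 2.798 rad 246.2 F [ 2.8 -1.7 -4. ] gap 24.9
```

Tracking well at about 0.71 rad, so I continue.

arm_command(
  steps=[
    [0,[-0.6,-2.39,0],0.1],
    [0,[-0.6,-2.39,0],0.1],
    [0,[-0.6,-2.39,0],0.1],
    [0,[-0.6,-2.39,0],0.1],
    [0,[-0.6,-2.39,0],0.1],
  ],
)

```text
clock: 9.63
eef_pos: [504.5, 243.9, 129.9]
eef_rot: [-3.141, -0.001, -1.13]
wrist_force: [10.3, -11.7, -4.8]
finger_gap: 25.0
```

arm_command(
  steps=[
    [0,[-0.6,-2.39,0],0.1],
    [0,[-0.6,-2.39,0],0.1],
    [0,[-0.3,-1.2,0],0.05],
    [0,[0,0,0],0],
    [0,[0,0,0],0],
  ],
)

```text
clock: 10.05
eef_pos: [554.2, 278.7, 130.0]
eef_rot: [3.141, 0.0, -1.374]
wrist_force: [1.6, -1.5, -2.3]
finger_gap: 24.8
```

```bash
python3 g.py
```

```text
10.05 [554.2 278.7 130. ] yaw -1.374 polar 2.058 rad 246.3 F [ 1.6 -1.5 -2.3] gap 24.8
```

arm_command(
  steps=[
    [1,[0,0,0],0],
    [1,[0,0,0],0],
    [1,[0,0,0],0],
    [1,[0,0,0],0],
    [1,[0,0,0],0],
  ],
)

```text
clock: 10.47
eef_pos: [553.9, 278.5, 130.6]
eef_rot: [-3.141, -0.0, -1.375]
wrist_force: [-1.5, 0.8, -0.5]
finger_gap: 54.9
```

arm_command(
  steps=[
    [1,[0,0,-1],0],
    [1,[0,0,-4],0],
    [1,[0,0,-4],0],
    [1,[0,0,-3],0],
    [1,[0,0,0],0],
  ],
)

```text
clock: 10.88
eef_pos: [555.6, 279.1, 258.4]
eef_rot: [-3.131, 0.002, -1.375]
wrist_force: [-0.0, 0.3, 0.3]
finger_gap: 88.0
```

```bash
python3 - <<'E'
from h import *
f,d=snap('top','top3'); f,d=snap('scene','scene4')
E
sed -i "s/top0.npz/top3.npz/" m1.py; python3 g.py
```

```text
10.9833 [554.2 278.6 251.8] yaw -1.375 polar 2.058 rad 246.2 F [-0.3 -0.  -0. ] gap 93.1
```

View pics/top3.png

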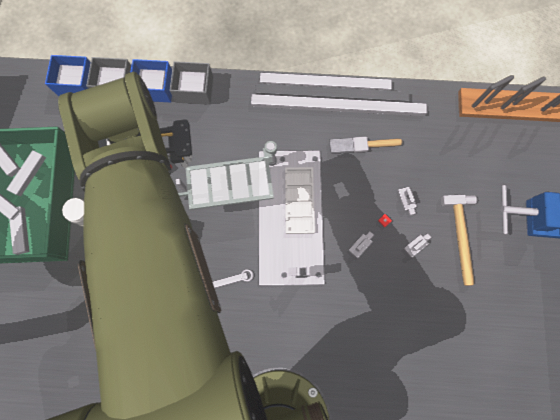

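View pics/scene4.png

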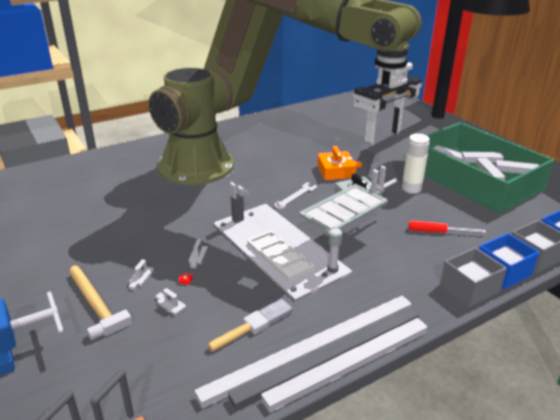

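The guard is wide open (top view frame at (230,182)) and the tray at (300,200) is free. Now I measure the tray and the brackets.

```bash
cat > m2.py <<'E'
import sys
from h import *
fn=sys.argv[1]
f=np.load(f'pics/{fn}.npz');im,d=f['im'],f['d']
P=cloud('top',d);Z=P[:,:,2]
def rect(m,lab):
    X=P[m][:,:2].astype(np.float32)
    if len(X)<5: print(lab,'few'); return
    r=cv2.minAreaRect(X); print(lab,len(X),np.round(r[0],1),np.round(r[1],1),round(np.radians(r[2]),3),'z',np.median(P[m][:,2]).round(1)); return r
def box(u0,v0,u1,v1):
    b=np.zeros(d.shape,bool); b[v0:v1,u0:u1]=1; return b&(d>0)
if len(sys.argv)<3:
    rect(box(275,155,325,245)&(abs(Z-22)<4),'tray')
    rect(box(275,155,325,245)&(abs(Z-12)<2.5),'floors')
b=box(335,165,450,275)&(Z>5)&(im.min(-1)>70)
red=(im[:,:,0].astype(int)-im[:,:,1]>50)
n,l,st,_=cv2.connectedComponentsWithStats((b&~red).astype(np.uint8))
for i in range(1,n):
    if st[i,4]>60:
        m=l==i; print('--',st[i]); rect(m&(Z<18),' base'); rect(m&(Z>30),' web')
rect(box(335,165,450,275)&red&(Z>5),'magnet')
E
python3 m2.py top3
python3 - <<'E'
from h import *
f=np.load('pics/top3.npz');crop(f['im'],270,150,340,250,6,'tray3'); crop(f['im'],340,180,440,260,6,'b3')
E
```

```text
tray 491 [574.2  -6.7] [212.  101.4] 0.075 z 21.8
floors 1570 [565.6 -17.5] [250.7 124.6] 0.062 z 11.3
-- [398 187  18  28 286]
 base 195 [ 577.6 -315.7] [76.6 31.8] 0.355 z 9.5
 web 65 [ 584.7 -313.3] [35.7 11.6] 0.36 z 38.5
-- [441 195   9  11  91]
 base 24 [ 576.8 -412.1] [29.9 13.5] 0.771 z 11.8
 web few
-- [349 232  24  26 301]
 base 237 [ 452.5 -192.8] [32.  76.8] 0.879 z 9.5
 web 59 [ 447.  -188.1] [10.  35.1] 0.893 z 39.9
-- [404 233  27  24 310]
 base 236 [ 460.4 -342. ] [31.9 75.9] 0.709 z 9.5
 web 62 [ 455.3 -336.1] [10.8 35.7] 0.769 z 39.6
magnet 89 [ 519.4 -253.2] [24.3 27. ] 0.83 z 11.6
```

View pics/tray3.png

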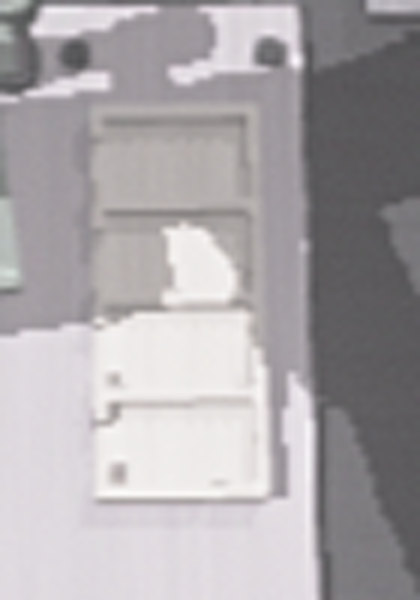

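View pics/b3.png

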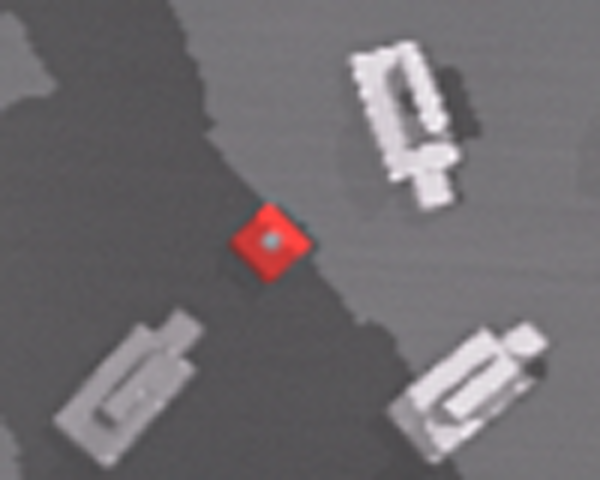

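```bash
python3 - <<'E'
from h import *
f=np.load('pics/top3.npz');d=f['d'];P=cloud('top',d)
for yaw in (.065,.07,.075):
    R=np.array([[np.cos(yaw),np.sin(yaw)],[-np.sin(yaw),np.cos(yaw)]])
    q=P[150:250,270:330].reshape(-1,3); l=(q[:,:2]-[560,-21.5])@R.T
    for lo,hi in((19,25),):
        m=(q[:,2]>lo)&(q[:,2]<hi)&(abs(l[:,0])<110)&(abs(l[:,1])<50)
        L=l[m]
        print(yaw,np.percentile(L,[0.5,2,5,95,98,99.5],axis=0).round(1).T.tolist(), m.sum())
        # divider positions
        mm=m&(abs(l[:,1])<25); print(np.histogram(l[mm,0],bins=np.arange(-100,104,4)))
for c in [(92,103),(262,110),(95,500),(268,498)]: print(world('top',270+c[0]/6,150+c[1]/6,z=22).round(1))
E
```

```text
0.065 [[-89.2, -88.9, -88.3, 90.6, 92.0, 92.5], [-36.6, -36.1, -35.7, 36.5, 38.4, 38.7]] 422
(array([ 0,  0, 18, 17,  0,  0,  0,  0,  0,  0,  0,  0,  0, 17, 23,  5,  0,
        0,  0,  0,  0,  0,  0,  0, 16, 26,  3,  0,  0,  0,  0,  0,  0,  0,
        0, 16, 19,  0,  0,  0,  0,  0,  0,  0,  0,  0, 16, 26,  7,  0]), array([-100,  -96,  -92,  -88,  -84,  -80,  -76,  -72,  -68,  -64,  -60,
        -56,  -52,  -48,  -44,  -40,  -36,  -32,  -28,  -24,  -20,  -16,
        -12,   -8,   -4,    0,    4,    8,   12,   16,   20,   24,   28,
         32,   36,   40,   44,   48,   52,   56,   60,   64,   68,   72,
         76,   80,   84,   88,   92,   96,  100]))
0.07 [[-89.3, -88.8, -88.3, 90.4, 92.0, 92.5], [-36.6, -36.3, -35.6, 36.8, 38.2, 38.7]] 422
(array([ 0,  0, 18, 17,  0,  0,  0,  0,  0,  0,  0,  0,  0, 17, 25,  4,  0,
        0,  0,  0,  0,  0,  0,  0, 16, 26,  3,  0,  0,  0,  0,  0,  0,  0,
        0, 16, 19,  0,  0,  0,  0,  0,  0,  0,  0,  0, 16, 26,  7,  0]), array([-100,  -96,  -92,  -88,  -84,  -80,  -76,  -72,  -68,  -64,  -60,
        -56,  -52,  -48,  -44,  -40,  -36,  -32,  -
[... 258 characters left out ...]
, 92.6], [-36.9, -36.4, -35.7, 37.1, 38.0, 38.7]] 422
(array([ 0,  0, 18, 17,  0,  0,  0,  0,  0,  0,  0,  0,  0, 17, 26,  3,  0,
        0,  0,  0,  0,  0,  0,  0, 16, 26,  3,  0,  0,  0,  0,  0,  0,  0,
        0, 16, 19,  0,  0,  0,  0,  0,  0,  0,  0,  0, 16, 26,  7,  0]), array([-100,  -96,  -92,  -88,  -84,  -80,  -76,  -72,  -68,  -64,  -60,
        -56,  -52,  -48,  -44,  -40,  -36,  -32,  -28,  -24,  -20,  -16,
        -12,   -8,   -4,    0,    4,    8,   12,   16,   20,   24,   28,
         32,   36,   40,   44,   48,   52,   56,   60,   64,   68,   72,
         76,   80,   84,   88,   92,   96,  100]))
[648.9  21.4  22. ]
[650.  -56.3  22. ]
[465.8   9.7  22. ]
[471.1 -66.3  22. ]
```

```bash
python3 go.py 447 -188.2 120 -2.26 1
```

```text
now [554.2 278.6 251.8] -1.375 gap 93.1 F [-0.3 -0.  -0. ] t 10.98 j [ 0.41  0.43  1.24 -0.    1.47  1.78]
[[1.0, [3.36, 1.51, 1.01], 0.068], [1.0, [3.46, 1.28, 1.01], 0.068], [1.0, [3.53, 1.04, 1.01], 0.068], [1.0, [3.6, 0.79, 1.01], 0.068], [1.0, [3.64, 0.55, 1.01], 0.068]]
[[1.0, [3.67, 0.3, 1.01], 0.068], [1.0, [3.68, 0.05, 1.01], 0.068], [1.0, [3.68, -0.2, 1.01], 0.068], [1.0, [3.66, -0.45, 1.01], 0.068], [1.0, [3.62, -0.7, 1.01], 0.068]]
[[1.0, [3.56, -0.94, 1.01], 0.068], [1.0, [3.49, -1.18, 1.01], 0.068], [1.0, [3.4, -1.42, 1.01], 0.068]]
```

arm_command(
  steps=[
    [1,[3.36,1.51,1.01],0.068],
    [1,[3.46,1.28,1.01],0.068],
    [1,[3.53,1.04,1.01],0.068],
    [1,[3.6,0.79,1.01],0.068],
    [1,[3.64,0.55,1.01],0.068],
  ],
)

```text
clock: 11.4
eef_pos: [511.3, 97.4, 198.0]
eef_rot: [3.139, -0.001, -1.718]
wrist_force: [0.7, -0.6, 0.0]
finger_gap: 94.1
```

arm_command(
  steps=[
    [1,[3.67,0.3,1.01],0.068],
    [1,[3.68,0.05,1.01],0.068],
    [1,[3.68,-0.2,1.01],0.068],
    [1,[3.66,-0.45,1.01],0.068],
    [1,[3.62,-0.7,1.01],0.068],
  ],
)

```text
clock: 11.82
eef_pos: [470.0, -81.9, 147.8]
eef_rot: [3.14, -0.001, -2.058]
wrist_force: [1.7, 0.3, 0.3]
finger_gap: 93.7
```

arm_command(
  steps=[
    [1,[3.56,-0.94,1.01],0.068],
    [1,[3.49,-1.18,1.01],0.068],
    [1,[3.4,-1.42,1.01],0.068],
    [1,[0,0,0],0],
    [1,[0,0,0],0],
  ],
)

```text
clock: 12.23
eef_pos: [445.4, -189.0, 117.5]
eef_rot: [3.138, -0.001, -2.262]
wrist_force: [0.8, 0.3, -0.3]
finger_gap: 93.7
```

```bash
cat >> h.py <<'E'
def wcloud(d,s):
    c=manip.calibration('wrist'); v,u=np.mgrid[:d.shape[0],:d.shape[1]]
    x=(u-c['cx'])/c['fx'];y=(v-c['cy'])/c['fy'];r=np.hypot(x,y)+1e-9;t=np.tan(r)
    C=np.stack([x/r*t*d,y/r*t*d,d,np.ones_like(d)],-1)
    T=C@c['tool_from_camera'].T
    from scipy.spatial.transform import Rotation as Ro
    return T[...,:3]@Ro.from_euler('xyz',s['eef_rot']).as_matrix().T+s['eef_pos']
E
cat > mw.py <<'E'
import sys
from h import *
from h import snap
s=manip.read_state(); im,d=snap('wrist',sys.argv[1]); P=wcloud(d,s);Z=P[...,2]
print('pose',np.round(s['eef_pos'],1),np.round(s['eef_rot'],3),'gap',round(s['finger_gap'],1))
b=(d>0)&(Z>4)&(Z<45)&(P[...,1]<-130)&(P[...,1]>-380)&(P[...,0]>390)&(P[...,0]<650)
v,u=np.mgrid[:420,:560]; b&=(v<245)
red=(im[:,:,0].astype(int)-im[:,:,1]>50)
n,l,st,_=cv2.connectedComponentsWithStats((b&~red).astype(np.uint8))
for i in range(1,n):
    if st[i,4]>300:
        for lab,m in(('base',(l==i)&(Z<18)),('web',(l==i)&(Z>37.5))):
            if m.sum()>20:
                r=cv2.minAreaRect(P[m][:,:2].astype(np.float32)); print(st[i],lab,m.sum(),np.round(r[0],1),np.round(r[1],1),round(np.radians(r[2]),3),Z[m].mean().round(1))
E
python3 mw.py w4; python3 go.py 447 -188.2 13 -2.26 1
```

```text
pose [ 445.4 -189.   117.5] [ 3.138e+00 -1.000e-03 -2.262e+00] gap 93.7
[ 254    0   85   33 1533] base 1381 [ 572.3 -311.7] [76.9 31.6] 0.8 9.3
[ 378   46   43   84 2446] base 1639 [ 461. -345.] [33.1 76.7] 0.731 9.4
[ 378   46   43   84 2446] web 471 [ 455.4 -339.3] [11.  36.7] 0.723 39.2
[ 263  152   36   82 2557] base 1996 [ 452.9 -196.2] [32.  75.2] 0.875 9.3
[ 263  152   36   82 2557] web 512 [ 446.8 -191.1] [ 9.1 35.8] 0.878 39.3
now [ 446.1 -188.1  118.1] -2.26 gap 93.9 F [-0.1  0.5 -0.2] t 12.28 j [-0.47  0.25  1.8   0.    1.09  1.78]
[[1.0, [-0.02, -0.03, 3.5], 0.0], [1.0, [-0.02, -0.03, 3.5], 0.0], [1.0, [-0.02, -0.03, 3.5], 0.0]]
```

View pics/w4.png

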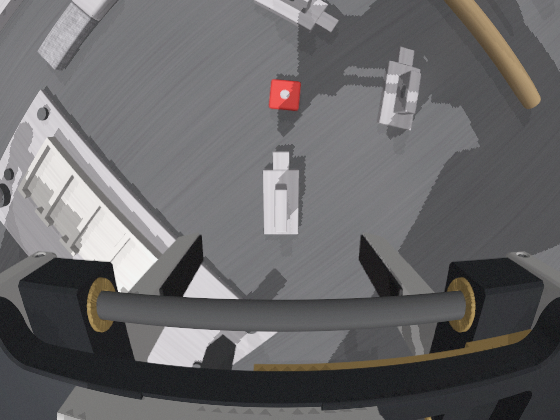

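brk0 is at wrist px (281,200), between the fingers with its tongue up, and agrees with the top view within 3 mm. I descend and grip it.

arm_command(
  steps=[
    [0.7,[0.05,0.05,3.5],0],
    [0.6,[0,0,3.5],0],
    [0.5,[0,0,3.5],0],
    [0.4,[0,0,0],0],
    [0.3,[0,0,0],0],
  ],
  force=40,
)

```text
clock: 12.7
eef_pos: [445.8, -186.9, 13.7]
eef_rot: [3.139, -0.001, -2.257]
wrist_force: [-0.6, -0.7, 0.4]
finger_gap: 64.2
```

arm_command(
  steps=[
    [0,[0,0,0],0],
    [0,[0,0,0],0],
    [0,[0,0,0],0],
    [0,[0,0,0],0],
    [0,[0,0,0],0],
  ],
)

```text
clock: 13.12
eef_pos: [446.5, -188.4, 14.9]
eef_rot: [-3.14, 0.0, -2.259]
wrist_force: [-0.5, 0.2, 0.6]
finger_gap: 30.8
```

arm_command(
  steps=[
    [0,[0,0,0],0],
    [0,[0,0,0],0],
    [0,[0,0,0],0],
    [0,[0,0,0],0],
    [0,[0,0,0],0],
  ],
)

```text
clock: 13.53
eef_pos: [446.1, -188.3, 14.1]
eef_rot: [3.142, -0.0, -2.259]
wrist_force: [-1.5, -0.8, 2.9]
finger_gap: 10.1
```

arm_command(
  steps=[
    [0,[0,0,0],0],
    [0,[0,0,0],0],
  ],
)

```text
clock: 13.7
eef_pos: [446.1, -188.4, 14.1]
eef_rot: [-3.142, -0.0, -2.259]
wrist_force: [-2.9, -0.7, 2.7]
finger_gap: 9.7
```

arm_command(
  steps=[
    [0,[0,0,-2],0],
    [0,[0,0,-3.5],0],
    [0,[0,0,-3.5],0],
    [0,[0,0,0],0],
  ],
)

```text
clock: 14.03
eef_pos: [448.4, -189.3, 109.6]
eef_rot: [-3.134, 0.002, -2.259]
wrist_force: [0.7, -0.1, -1.3]
finger_gap: 9.8
```

```bash
python3 go.py 583.5 -20 90 0.07 0
```

```text
now [ 448.4 -189.3  109.6] -2.259 gap 9.8 F [ 0.7 -0.1 -1.3] t 14.03 j [-0.47  0.26  1.81  0.    1.06  1.78]
[[0.0, [-1.08, 0.02, 0.1], -0.116], [0.0, [-1.08, -0.11, 0.1], -0.116], [0.0, [-1.06, -0.23, 0.1], -0.116], [0.0, [-1.02, -0.36, 0.1], -0.116], [0.0, [-0.97, -0.47, 0.1], -0.116]]
[[0.0, [-0.91, -0.58, 0.1], -0.116], [0.0, [-0.84, -0.68, 0.1], -0.116], [0.0, [-0.75, -0.78, 0.1], -0.116], [0.0, [-0.66, -0.86, 0.1], -0.116], [0.0, [-0.55, -0.93, 0.1], -0.116]]
[[0.0, [-0.44, -0.99, 0.1], -0.116], [0.0, [-0.32, -1.03, 0.1], -0.116], [0.0, [-0.2, -1.06, 0.1], -0.116], [0.0, [-0.08, -1.08, 0.1], -0.116], [0.0, [0.05, -1.08, 0.1], -0.116]]
[[0.0, [0.17, -1.07, 0.1], -0.116], [0.0, [0.3, -1.04, 0.1], -0.116], [0.0, [0.42, -1.0, 0.1], -0.116], [0.0, [0.53, -0.94, 0.1], -0.116], [0.0, [0.64, -0.88, 0.1], -0.116]]
```

arm_command(
  steps=[
    [0,[-1.08,0.02,0.1],-0.116],
    [0,[-1.08,-0.11,0.1],-0.116],
    [0,[-1.06,-0.23,0.1],-0.116],
    [0,[-1.02,-0.36,0.1],-0.116],
    [0,[-0.97,-0.47,0.1],-0.116],
  ],
)

```text
clock: 14.45
eef_pos: [479.8, -145.3, 98.0]
eef_rot: [3.14, 0.0, -1.673]
wrist_force: [-0.7, 0.2, -3.0]
finger_gap: 9.9
```

arm_command(
  steps=[
    [0,[-0.91,-0.58,0.1],-0.116],
    [0,[-0.84,-0.68,0.1],-0.116],
    [0,[-0.75,-0.78,0.1],-0.116],
    [0,[-0.66,-0.86,0.1],-0.116],
    [0,[-0.55,-0.93,0.1],-0.116],
  ],
)

```text
clock: 14.87
eef_pos: [513.6, -103.2, 92.9]
eef_rot: [3.141, 0.001, -1.093]
wrist_force: [0.9, -0.2, -2.7]
finger_gap: 9.9
```

arm_command(
  steps=[
    [0,[-0.44,-0.99,0.1],-0.116],
    [0,[-0.32,-1.03,0.1],-0.116],
    [0,[-0.2,-1.06,0.1],-0.116],
    [0,[-0.08,-1.08,0.1],-0.116],
    [0,[0.05,-1.08,0.1],-0.116],
  ],
)

```text
clock: 15.28
eef_pos: [547.6, -61.2, 87.9]
eef_rot: [3.141, 0.001, -0.513]
wrist_force: [-0.6, -0.1, -3.4]
finger_gap: 10.0
```

arm_command(
  steps=[
    [0,[0.17,-1.07,0.1],-0.116],
    [0,[0.3,-1.04,0.1],-0.116],
    [0,[0.42,-1.0,0.1],-0.116],
    [0,[0.53,-0.94,0.1],-0.116],
    [0,[0.64,-0.88,0.1],-0.116],
  ],
)

```text
clock: 15.7
eef_pos: [581.8, -19.2, 82.7]
eef_rot: [-3.141, 0.001, 0.067]
wrist_force: [0.2, 0.4, -2.5]
finger_gap: 9.8
```

arm_command(
  steps=[
    [0,[0,0,0],0],
    [0,[0,0,0],0],
    [0,[0,0,0],0],
  ],
)

```text
clock: 15.95
eef_pos: [581.4, -20.1, 83.4]
eef_rot: [-3.142, 0.001, 0.057]
wrist_force: [-0.3, -1.1, -3.4]
finger_gap: 9.7
```

```bash
python3 go.py 583.5 -20 40 0.07 0
cat > mt.py <<'E'
import sys
from h import *
s=manip.read_state(); im,d=snap('wrist',sys.argv[1]); P=wcloud(d,s)
yaw=.07;R=np.array([[np.cos(yaw),np.sin(yaw)],[-np.sin(yaw),np.cos(yaw)]])
l=(P[...,:2]-[561.5,-20.5])@R.T;Z=P[...,2]
m=(Z>19)&(Z<25)&(abs(l[...,0])<110)&(abs(l[...,1])<50)&(d>0)
v,u=np.mgrid[:420,:560]; m&=v<240
L=l[m]; print(m.sum(),np.percentile(L,[.5,2,5,95,98,99.5],axis=0).round(1).T.tolist())
mm=m&(abs(l[...,1])<30); h,e=np.histogram(l[mm][:,0],bins=np.arange(-100,104,2)); print([(int(a),int(b)) for a,b in zip(e,h) if b>15])
E
python3 mt.py w5
```

```text
now [581.4 -20.1  83.4] 0.057 gap 9.7 F [-0.3 -1.1 -3.4] t 15.95 j [-0.1   0.49  1.55 -0.    1.1  -0.15]
[[0.0, [0.11, 0.0, 2.17], -0.006], [0.0, [0.11, 0.0, 2.17], -0.006]]
3080 [[-92.1, -91.4, -90.1, 87.9, 89.0, 89.7], [-17.2, -15.7, -13.3, 35.5, 36.0, 36.3]]
[(-94, 18), (-92, 120), (-90, 131), (-88, 146), (-50, 35), (-48, 146), (-46, 142), (-44, 166), (-6, 43), (-4, 149), (-2, 24), (0, 21), (40, 145), (42, 161), (44, 128), (82, 92), (84, 151), (86, 140), (88, 133)]
```

View pics/w5.png

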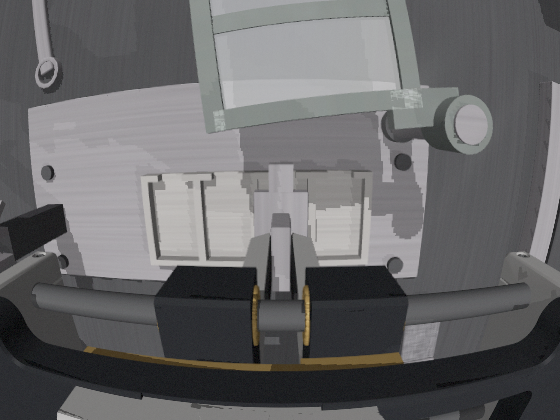

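```bash
python3 - <<'E'
from h import *
from scipy.spatial.transform import Rotation as Ro
f=np.load('pics/w5.npz');im,d=f['im'],f['d']
s=manip.read_state();P=wcloud(d,s)
T=(P-s['eef_pos'])@Ro.from_euler('xyz',s['eef_rot']).as_matrix()
v,u=np.mgrid[:420,:560]
for lab,lo,hi in(('base',3,9),('web',-30,-20)):
    m=(T[...,2]>lo)&(T[...,2]<hi)&(abs(T[...,0])<30)&(abs(T[...,1])<80)&(v<235)&(v>150)
    r=cv2.minAreaRect(T[m][:,:2].astype(np.float32)); print(lab,m.sum(),np.round(r,1) if 0 else r, np.median(T[m],0).round(1))
m=(T[...,2]>-2)&(T[...,2]<12)&(v<190)&(v>160)&(abs(T[...,0])<12); print('tongue',m.sum(),np.percentile(T[m],[1,50,99],axis=0).round(1))
E
```

```text
base 2617 ((-0.9299983978271484, -28.00603485107422), (42.0732536315918, 32.08898162841797), 89.61372375488281) [ -1.1 -26.6   4.9]
web 204 ((-0.8381037712097168, -19.00864601135254), (9.563982963562012, 4.166681289672852), 1.1376053094863892) [ -1.1 -19.5 -24.9]
tongue 647 [[ -7.5 -49.    3.5]
 [ -0.6 -41.9   4.9]
 [  5.7 -34.4   9.3]]
```

Wrist-relative comparison: the held bracket must shift about +1.7 mm in tool x and +3.5 mm in tool y to be centred over nest 2.

arm_command(
  steps=[
    [0,[0.17,0.35,0],-0.013],
    [0,[0,0,2],0],
    [0,[0,0,2],0],
    [0,[0,0,0],0],
    [0,[0,0,0],0],
  ],
)

```text
clock: 16.42
eef_pos: [583.4, -23.6, 43.7]
eef_rot: [-3.141, 0.002, 0.073]
wrist_force: [0.7, -0.1, -2.8]
finger_gap: 9.8
```

```bash
python3 go.py 583.5 -24 27 0.07 0; python3 mt.py w6; python3 - <<'E'
from h import *
f=np.load('pics/w6.npz');crop(f['im'],120,130,400,280,2.8,'w6c')
E
```

```text
now [583.4 -23.6  43.7] 0.073 gap 9.8 F [ 0.7 -0.1 -2.8] t 16.42 j [-0.1   0.55  1.57 -0.    1.02 -0.18]
[[0.0, [0.01, 0.04, 1.67], 0.003]]
3943 [[-92.1, -91.2, -89.7, 87.3, 88.7, 89.3], [-7.8, -6.3, -4.6, 35.5, 36.0, 36.3]]
[(-94, 21), (-92, 129), (-90, 134), (-88, 175), (-86, 19), (-50, 29), (-48, 154), (-46, 155), (-44, 188), (-6, 55), (-4, 171), (-2, 174), (0, 143), (38, 48), (40, 172), (42, 170), (44, 144), (82, 106), (84, 160), (86, 148), (88, 112)]
```

View pics/w6c.png

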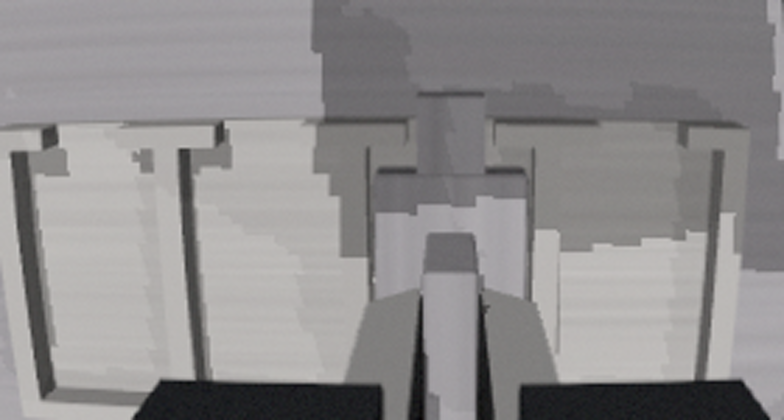

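The crop shows the bracket (cols 376-525) centred between the nest walls (369, 533) with its tongue in line with the slot. I lower it.

arm_command(
  steps=[
    [0,[0,0,0.8],0],
    [0,[0,0,0.8],0],
    [0,[0,0,0.1],0],
    [0,[0,0,0],0],
    [0,[0,0,0],0],
  ],
)

```text
clock: 16.88
eef_pos: [583.9, -23.2, 27.2]
eef_rot: [-3.142, 0.0, 0.074]
wrist_force: [0.5, -0.5, -2.9]
finger_gap: 9.5
```

arm_command(
  steps=[
    [0,[0,0,0.1],0],
    [0.35,[0,0,0],0],
    [0.35,[0,0,0],0],
    [0.35,[0,0,0],0],
    [0.35,[0,0,0],0],
  ],
)

```text
clock: 17.3
eef_pos: [584.0, -23.2, 26.3]
eef_rot: [3.142, -0.0, 0.074]
wrist_force: [-0.6, 0.2, -1.4]
finger_gap: 31.4
```

arm_command(
  steps=[
    [0.35,[0,0,-1],0],
    [0.35,[0,0,-3],0],
    [0.5,[0,0,-4],0],
    [1,[0,0,-4],0],
    [1,[0,0,0],0],
  ],
)

```text
clock: 17.72
eef_pos: [586.8, -23.4, 155.0]
eef_rot: [3.139, -0.012, 0.074]
wrist_force: [-0.3, 0.1, 2.0]
finger_gap: 49.1
```

```bash
cat > mb.py <<'E'
import sys
from h import *
# placed brackets in fixture frame from wrist cloud
s=manip.read_state(); im,d=snap('wrist',sys.argv[1]); P=wcloud(d,s)
yaw=.07;R=np.array([[np.cos(yaw),np.sin(yaw)],[-np.sin(yaw),np.cos(yaw)]])
l=(P[...,:2]-[560.7,-22])@R.T;Z=P[...,2]; v,u=np.mgrid[:420,:560]
print(s['clock'],np.round(s['eef_pos'],1))
for nx in(-66,-22,22,66):
    n=(abs(l[...,0]-nx)<16)&(d>0)&(v<245)
    for lab,lo,hi,y0,y1 in(('floor/base',8,30,-28,28),('web',40,60,-25,25),('tongue',15,30,36,60)):
        m=n&(Z>lo)&(Z<hi)&(l[...,1]>y0)&(l[...,1]<y1)
        if m.sum()>15: print(nx,lab,m.sum(),'z',np.percentile(Z[m],[5,50,95]).round(1),'xy',np.percentile(l[m],[2,50,98],axis=0).round(1).tolist())
E
python3 mb.py w7;python3 - <<'E'
from h import *
snap('top','top4')
E
python3 m2.py top4 b
```

```text
17.7167 [586.8 -23.4 155. ]
-66 floor/base 1549 z [10.2 11.4 12.6] xy [[-81.3, -26.6], [-65.8, 0.7], [-50.8, 26.8]]
-66 tongue 26 z [15.1 20.6 22.4] xy [[-81.6, 36.0], [-76.9, 36.7], [-50.7, 37.6]]
-22 floor/base 1666 z [10.2 11.3 12.4] xy [[-37.4, -26.9], [-21.8, 0.6], [-6.5, 26.9]]
-22 tongue 17 z [20.5 21.6 22.4] xy [[-37.3, 36.1], [-33.3, 36.9], [-7.1, 37.2]]
22 floor/base 1328 z [20.1 21.3 22.6] xy [[6.5, -27.0], [22.0, 3.5], [37.7, 27.1]]
22 web 450 z [49.5 51.2 52.4] xy [[17.7, -17.0], [22.2, 1.2], [26.7, 18.0]]
22 tongue 162 z [20.4 21.5 22.8] xy [[9.7, 36.8], [22.0, 40.7], [34.3, 45.6]]
66 floor/base 1665 z [10.1 11.3 12.5] xy [[50.7, -26.9], [66.0, 0.7], [81.3, 26.6]]
66 tongue 27 z [18.5 21.1 22.4] xy [[50.9, 36.1], [75.4, 36.7], [81.7, 37.6]]
-- [398 187  18  28 293]
 base 209 [ 577.1 -315.4] [75.1 33.5] 0.336 z 9.7
 web 64 [ 585.1 -313.4] [35.6 11.5] 0.261 z 38.8
-- [440 195  10  11  94]
 base 27 [ 577.7 -412.2] [30.4 13.6] 0.716 z 11.4
 web few
-- [403 233  28  25 311]
 base 240 [ 461.4 -341.6] [35.4 78.3] 0.688 z 9.6
 web 60 [ 455.3 -335.9] [ 9.9 36.3] 0.723 z 39.2
-- [339 236   6  39  79]
 base few
 web 79 [357.  -65.9] [53.1  5.9] 0.013 z 550.8
magnet 90 [ 519.4 -252.6] [25.6 26.5] 0.759 z 11.6
```

View pics/w7.png

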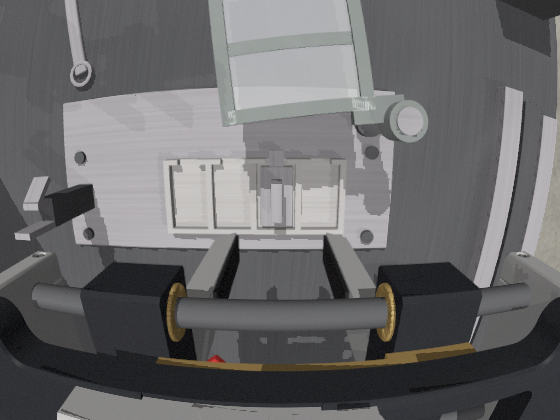

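Bracket 0 lies flat in nest 2: its base top is 10 mm over the floor and its tongue is in the slot (px (277,158)). Next is the bracket at top px (417,245).

```bash
python3 go.py 455.5 -337.5 110 -2.41 1
```

```text
now [584.5 -23.3 148.3] 0.074 gap 57.4 F [-0.1 -0.6 -0.5] t 17.82 j [-0.1   0.43  1.49 -0.    1.22 -0.18]
[[1.0, [-0.72, 1.45, 0.18], 0.118], [1.0, [-0.55, 1.52, 0.18], 0.118], [1.0, [-0.36, 1.58, 0.18], 0.118], [1.0, [-0.18, 1.61, 0.18], 0.118], [1.0, [0.02, 1.62, 0.18], 0.118]]
[[1.0, [0.21, 1.6, 0.18], 0.118], [1.0, [0.39, 1.57, 0.18], 0.118], [1.0, [0.58, 1.51, 0.18], 0.118], [1.0, [0.75, 1.43, 0.18], 0.118], [1.0, [0.91, 1.33, 0.18], 0.118]]
[[1.0, [1.07, 1.22, 0.18], 0.118], [1.0, [1.2, 1.08, 0.18], 0.118], [1.0, [1.32, 0.93, 0.18], 0.118], [1.0, [1.42, 0.77, 0.18], 0.118], [1.0, [1.5, 0.6, 0.18], 0.118]]
[[1.0, [1.56, 0.42, 0.18], 0.118], [1.0, [1.6, 0.23, 0.18], 0.118], [1.0, [1.62, 0.04, 0.18], 0.118], [1.0, [1.61, -0.15, 0.18], 0.118], [1.0, [1.58, -0.34, 0.18], 0.118]]
[[1.0, [1.53, -0.53, 0.18], 0.118]]
```

arm_command(
  steps=[
    [1,[-0.72,1.45,0.18],0.118],
    [1,[-0.55,1.52,0.18],0.118],
    [1,[-0.36,1.58,0.18],0.118],
    [1,[-0.18,1.61,0.18],0.118],
    [1,[0.02,1.62,0.18],0.118],
  ],
)

```text
clock: 18.23
eef_pos: [552.2, -98.6, 135.8]
eef_rot: [3.141, 0.002, -0.522]
wrist_force: [-0.3, -0.7, -0.1]
finger_gap: 90.4
```

arm_command(
  steps=[
    [1,[0.21,1.6,0.18],0.118],
    [1,[0.39,1.57,0.18],0.118],
    [1,[0.58,1.51,0.18],0.118],
    [1,[0.75,1.43,0.18],0.118],
    [1,[0.91,1.33,0.18],0.118],
  ],
)

```text
clock: 18.65
eef_pos: [521.7, -173.4, 126.8]
eef_rot: [3.14, 0.002, -1.112]
wrist_force: [0.8, -0.4, -0.4]
finger_gap: 94.0
```

arm_command(
  steps=[
    [1,[1.07,1.22,0.18],0.118],
    [1,[1.2,1.08,0.18],0.118],
    [1,[1.32,0.93,0.18],0.118],
    [1,[1.42,0.77,0.18],0.118],
    [1,[1.5,0.6,0.18],0.118],
  ],
)

```text
clock: 19.07
eef_pos: [491.3, -248.2, 117.9]
eef_rot: [3.14, 0.001, -1.702]
wrist_force: [-0.7, -0.0, -0.4]
finger_gap: 94.1
```

arm_command(
  steps=[
    [1,[1.56,0.42,0.18],0.118],
    [1,[1.6,0.23,0.18],0.118],
    [1,[1.62,0.04,0.18],0.118],
    [1,[1.61,-0.15,0.18],0.118],
    [1,[1.58,-0.34,0.18],0.118],
  ],
)

```text
clock: 19.48
eef_pos: [460.9, -323.0, 108.8]
eef_rot: [3.139, -0.0, -2.292]
wrist_force: [0.1, 0.4, -0.0]
finger_gap: 93.9
```

arm_command(
  steps=[
    [1,[1.53,-0.53,0.18],0.118],
    [1,[0,0,0],0],
    [1,[0,0,0],0],
    [1,[0,0,0],0],
  ],
)

```text
clock: 19.82
eef_pos: [455.7, -337.0, 107.7]
eef_rot: [3.14, -0.0, -2.401]
wrist_force: [0.8, -0.8, 0.7]
finger_gap: 93.9
```

```bash
python3 mw.py w8; python3 go.py 455.5 -337.5 14 -2.41 1
```

```text
pose [ 455.7 -337.   107.7] [ 3.14  -0.    -2.401] gap 93.9
[ 124  103   83   55 2558] base 1858 [ 576.6 -318.5] [76.9 32.7] 0.338 9.3
[ 124  103   83   55 2558] web 496 [ 583.7 -316.1] [36.3 10.4] 0.336 39.2
[ 264  154   38   85 2744] base 2134 [ 460.3 -345.4] [32.1 75.4] 0.731 9.3
[ 264  154   38   85 2744] web 550 [ 455.3 -339.4] [ 9.6 35.4] 0.739 39.3
now [ 455.9 -336.9  107.9] -2.401 gap 93.8 F [ 1.1 -0.8  0.7] t 19.87 j [-0.7   0.43  1.58  0.    1.13  1.7 ]
[[1.0, [0.02, -0.01, 3.13], 0.003], [1.0, [0.02, -0.01, 3.13], 0.003], [1.0, [0.02, -0.01, 3.13], 0.003]]
```

View pics/w8.png

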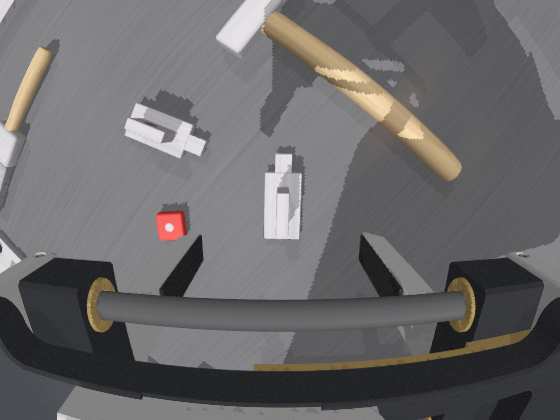

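The bracket is at px (283,205) between the fingers, with the magnet (171,227) and hammer (360,90) clear.

arm_command(
  steps=[
    [0.6,[0.05,0.05,3.1],0.005],
    [0.5,[0,0,3.1],0],
    [0.4,[0,0,3.1],0],
    [0.3,[0,0,0],0],
    [0,[0,0,0],0],
  ],
)

```text
clock: 20.28
eef_pos: [454.9, -336.7, 14.9]
eef_rot: [3.139, -0.0, -2.407]
wrist_force: [0.4, 0.3, 1.0]
finger_gap: 63.9
```

arm_command(
  steps=[
    [0,[0,0,0],0],
    [0,[0,0,0],0],
    [0,[0,0,0],0],
    [0,[0,0,0],0],
    [0,[0,0,0],0],
  ],
)

```text
clock: 20.7
eef_pos: [455.3, -337.9, 16.0]
eef_rot: [-3.14, 0.0, -2.409]
wrist_force: [-0.2, -0.4, -1.3]
finger_gap: 31.1
```

arm_command(
  steps=[
    [0,[0,0,0],0],
    [0,[0,0,0],0],
    [0,[0,0,0],0],
    [0,[0,0,0],0],
    [0,[0,0,0],0],
  ],
)

```text
clock: 21.12
eef_pos: [455.0, -337.7, 15.3]
eef_rot: [3.141, -0.0, -2.409]
wrist_force: [-1.1, -0.1, 2.4]
finger_gap: 9.5
```

arm_command(
  steps=[
    [0,[0,0,0],0],
    [0,[0,0,0],0],
  ],
)

```text
clock: 21.28
eef_pos: [455.0, -337.7, 15.3]
eef_rot: [-3.142, -0.0, -2.409]
wrist_force: [-0.9, 0.9, 0.8]
finger_gap: 9.9
```

arm_command(
  steps=[
    [0,[0,0,-2],0],
    [0,[0,0,-3.5],0],
    [0,[0,0,-2.5],0],
    [0,[0,0,0],0],
  ],
)

```text
clock: 21.62
eef_pos: [456.7, -339.0, 100.1]
eef_rot: [-3.135, 0.001, -2.409]
wrist_force: [0.3, 0.3, -1.5]
finger_gap: 9.9
```

```bash
python3 go.py 539.8 -25.4 80 0.074 0
```

```text
now [ 456.7 -339.   100.1] -2.409 gap 9.9 F [ 0.3  0.3 -1.5] t 21.62 j [-0.7   0.44  1.58  0.    1.11  1.71]
[[0.0, [-1.29, 0.85, 0.1], -0.118], [0.0, [-1.38, 0.69, 0.1], -0.118], [0.0, [-1.46, 0.52, 0.1], -0.118], [0.0, [-1.51, 0.34, 0.1], -0.118], [0.0, [-1.54, 0.16, 0.1], -0.118]]
[[0.0, [-1.54, -0.02, 0.1], -0.118], [0.0, [-1.53, -0.2, 0.1], -0.118], [0.0, [-1.5, -0.38, 0.1], -0.118], [0.0, [-1.44, -0.55, 0.1], -0.118], [0.0, [-1.37, -0.72, 0.1], -0.118]]
[[0.0, [-1.27, -0.88, 0.1], -0.118], [0.0, [-1.16, -1.02, 0.1], -0.118], [0.0, [-1.03, -1.15, 0.1], -0.118], [0.0, [-0.89, -1.26, 0.1], -0.118], [0.0, [-0.73, -1.36, 0.1], -0.118]]
[[0.0, [-0.57, -1.44, 0.1], -0.118], [0.0, [-0.39, -1.49, 0.1], -0.118], [0.0, [-0.22, -1.53, 0.1], -0.118], [0.0, [-0.03, -1.54, 0.1], -0.118], [0.0, [0.15, -1.54, 0.1], -0.118]]
[[0.0, [0.33, -1.51, 0.1], -0.118]]
```

arm_command(
  steps=[
    [0,[-1.29,0.85,0],-0.118],
    [0,[-1.38,0.69,0],-0.118],
    [0,[-1.46,0.52,0],-0.118],
    [0,[-1.51,0.34,0],-0.118],
    [0,[-1.54,0.16,0],-0.118],
  ],
)

```text
clock: 22.03
eef_pos: [474.6, -261.9, 94.2]
eef_rot: [3.14, 0.001, -1.813]
wrist_force: [0.1, -0.5, -2.4]
finger_gap: 9.7
```

arm_command(
  steps=[
    [0,[-1.54,-0.02,0],-0.118],
    [0,[-1.53,-0.2,0],-0.118],
    [0,[-1.5,-0.38,0],-0.118],
    [0,[-1.44,-0.55,0],-0.118],
    [0,[-1.37,-0.72,0],-0.118],
  ],
)

```text
clock: 22.45
eef_pos: [494.4, -187.4, 94.2]
eef_rot: [3.141, 0.001, -1.223]
wrist_force: [-0.2, -0.0, -2.1]
finger_gap: 9.5
```

arm_command(
  steps=[
    [0,[-1.27,-0.88,0],-0.118],
    [0,[-1.16,-1.02,0],-0.118],
    [0,[-1.03,-1.15,0],-0.118],
    [0,[-0.89,-1.26,0],-0.118],
    [0,[-0.73,-1.36,0],-0.118],
  ],
)

```text
clock: 22.87
eef_pos: [514.5, -112.9, 94.2]
eef_rot: [3.141, 0.001, -0.633]
wrist_force: [-0.8, -0.0, -2.6]
finger_gap: 9.9
```

arm_command(
  steps=[
    [0,[-0.57,-1.44,0],-0.118],
    [0,[-0.39,-1.49,0],-0.118],
    [0,[-0.22,-1.53,0],-0.118],
    [0,[-0.03,-1.54,0],-0.118],
    [0,[0.15,-1.54,0],-0.118],
  ],
)

```text
clock: 23.28
eef_pos: [534.6, -38.4, 94.2]
eef_rot: [-3.141, 0.001, -0.043]
wrist_force: [-0.0, -0.3, -1.7]
finger_gap: 9.5
```

arm_command(
  steps=[
    [0,[0.33,-1.51,0],-0.118],
    [0,[0,0,0],0],
    [0,[0,0,0],0],
    [0,[0,0,0],0],
  ],
)

```text
clock: 23.62
eef_pos: [538.5, -24.7, 94.7]
eef_rot: [-3.142, 0.001, 0.066]
wrist_force: [0.4, -0.9, -3.2]
finger_gap: 10.1
```

```bash
cat > hold.py <<'E'
import sys
from h import *
from scipy.spatial.transform import Rotation as Ro
s=manip.read_state(); im,d=snap('wrist',sys.argv[1]); nx=float(sys.argv[2]); P=wcloud(d,s)
T=(P-s['eef_pos'])@Ro.from_euler('xyz',s['eef_rot']).as_matrix(); v,u=np.mgrid[:420,:560]
z=float(sys.argv[3]) # tcp height over underside
m=(T[...,2]>z-12)&(T[...,2]<z-7)&(abs(T[...,0])<30)&(abs(T[...,1])<80)&(v<235)
m2=m&(T[...,1]>-33.5)
bx=np.percentile(T[m2][:,0],[1,99]); m3=m&(abs(T[...,0])<8); by=np.percentile(T[m3][:,1],1)+46
r=cv2.minAreaRect(T[m][:,:2].astype(np.float32)); print('base rect',r)
b=np.array([bx.mean(),by]); 
yaw=.07;R=np.array([[np.cos(yaw),np.sin(yaw)],[-np.sin(yaw),np.cos(yaw)]])
l=(P[...,:2]-[560.7,-22])@R.T
t=(R@(s['eef_pos'][:2]-[560.7,-22])); print('bracket in tool',b.round(1),'in fixture',(t+[b[0],-b[1]]).round(1),'target',nx,0.5,'yaw',s['eef_rot'][2].round(3),'tcp',s['eef_pos'].round(1),'gap',round(s['finger_gap'],1))
crop(im,120,130,400,280,2.8,sys.argv[1]+'c')
E
python3 hold.py w9 -22 15.3
```

```text
base rect ((-0.7137765884399414, -27.144058227539062), (31.865699768066406, 41.85987091064453), 0.4715295135974884)
bracket in tool [-0.8 -1.9] in fixture [-23.1   0.7] target -22.0 0.5 yaw 0.066 tcp [538.5 -24.7  94.7] gap 10.1
```

View pics/w9c.png

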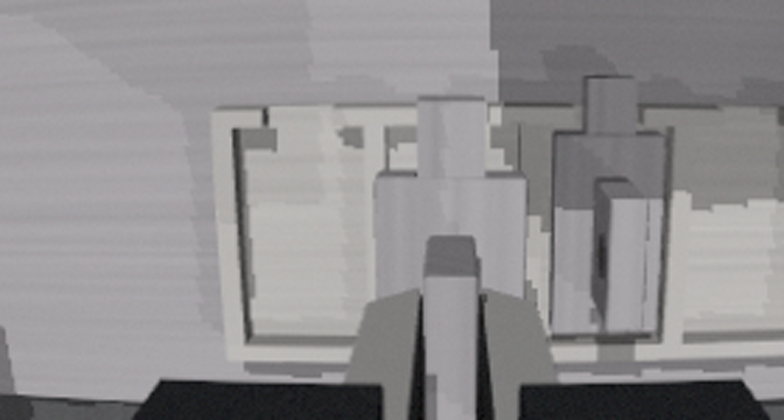

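arm_command(
  steps=[
    [0,[0.11,0,1],-0.008],
    [0,[0,0,2],0],
    [0,[0,0,2],0],
    [0,[0,0,0],0],
    [0,[0,0,0],0],
  ],
)

```text
clock: 24.08
eef_pos: [539.4, -24.6, 44.4]
eef_rot: [-3.141, 0.002, 0.076]
wrist_force: [0.3, -0.4, -2.1]
finger_gap: 9.6
```

```bash
python3 hold.py w10 -22 15.3
```

```text
base rect ((-0.7228240966796875, -27.26901626586914), (31.862533569335938, 41.64844512939453), 0.2611710727214813)
bracket in tool [-0.8 -2. ] in fixture [-22.2   0.9] target -22.0 0.5 yaw 0.076 tcp [539.4 -24.6  44.4] gap 9.6
```

View pics/w10c.png

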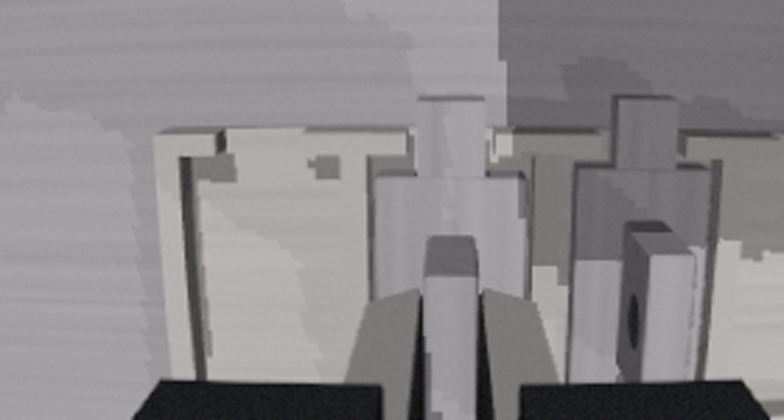

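Aligned (tongue at cols 418-485 in slot 408-492). I lower and release.

arm_command(
  steps=[
    [0,[0,0,0.8],0],
    [0,[0,0,0.8],0],
    [0,[0,0,0.1],0],
    [0,[0,0,0],0],
    [0,[0,0,0],0],
  ],
)

```text
clock: 24.55
eef_pos: [540.1, -24.2, 28.3]
eef_rot: [-3.142, -0.0, 0.077]
wrist_force: [-0.1, -0.4, -2.9]
finger_gap: 9.7
```

arm_command(
  steps=[
    [0,[0,0,0.05],0],
    [0.35,[0,0,0],0],
    [0.35,[0,0,0],0],
    [0.35,[0,0,0],0],
    [0.35,[0,0,0],0],
  ],
)

```text
clock: 24.97
eef_pos: [540.2, -24.2, 28.0]
eef_rot: [3.142, -0.0, 0.077]
wrist_force: [0.3, -0.2, -0.1]
finger_gap: 31.3
```

arm_command(
  steps=[
    [0.35,[0,0,-1],0],
    [0.35,[0,0,-3],0],
    [0.5,[0,0,-4],0],
    [1,[0,0,-4],0],
    [1,[0,0,0],0],
  ],
)

```text
clock: 25.38
eef_pos: [542.9, -24.5, 156.2]
eef_rot: [3.139, -0.011, 0.077]
wrist_force: [0.8, -0.5, 0.7]
finger_gap: 49.7
```

```bash
python3 mb.py w11;python3 - <<'E'
from h import *
snap('top','top5')
E
python3 m2.py top5 b; python3 go.py 584.6 -314.5 120 1.907 1
```

```text
25.3833 [542.9 -24.5 156.2]
-66 floor/base 1665 z [10.1 11.4 12.5] xy [[-81.3, -26.7], [-65.8, 1.0], [-50.4, 26.8]]
-66 tongue 20 z [15.2 20.1 21.7] xy [[-81.6, 36.4], [-76.8, 36.8], [-50.4, 37.4]]
-22 floor/base 1300 z [20.1 21.3 22.6] xy [[-37.4, -27.2], [-21.9, 4.1], [-6.4, 27.1]]
-22 web 448 z [49.8 51.2 52.4] xy [[-26.2, -16.1], [-21.7, 2.1], [-17.1, 19.1]]
-22 tongue 184 z [20.3 21.4 22.6] xy [[-33.9, 36.7], [-22.0, 40.7], [-8.5, 46.5]]
22 floor/base 1218 z [19.6 21.3 22.8] xy [[6.2, -27.3], [16.2, 4.6], [37.4, 27.4]]
22 web 508 z [43.6 51.1 52.4] xy [[17.2, -16.7], [21.7, 1.4], [27.2, 18.2]]
22 tongue 187 z [17.6 21.2 22.6] xy [[8.0, 36.2], [21.7, 40.3], [36.0, 46.0]]
66 floor/base 1541 z [10.2 11.3 12.5] xy [[50.6, -26.8], [65.7, 0.9], [81.3, 27.1]]
66 tongue 30 z [15.9 20.6 22.5] xy [[50.5, 36.1], [65.1, 37.1], [81.6, 37.8]]
-- [335 165  10  39 239]
 base few
 web 239 [481.1 -65.6] [16.4 78.7] 1.389 z 483.6
-- [396 187  20  28 286]
 base 203 [ 577.5 -316.2] [76.9 35. ] 0.39 z 9.7
 web 62 [ 584.8 -313.3] [36.  11.2] 0.285 z 38.6
-- [441 195   9  11  93]
 base 23 [ 581.  -416.5] [22.7 20. ] 0.101 z 10.9
 web few
magnet 90 [ 518.9 -252.8] [24.4 27.3] 0.826 z 11.2
now [540.6 -24.3 149.7] 0.077 gap 57.3 F [ 0.3 -0.2 -0.7] t 25.48 j [-0.11  0.33  1.62 -0.    1.19 -0.19]
[[1.0, [0.13, 1.83, 0.19], -0.114], [1.0, [-0.08, 1.83, 0.19], -0.114], [1.0, [-0.28, 1.81, 0.19], -0.114], [1.0, [-0.49, 1.77, 0.19], -0.114], [1.0, [-0.69, 1.7, 0.19], -0.114]]
[[1.0, [-0.88, 1.61, 0.19], -0.114], [1.0, [-1.06, 1.5, 0.19], -0.114], [1.0, [-1.22, 1.37, 0.19], -0.114], [1.0, [-1.37, 1.22, 0.19], -0.114], [1.0, [-1.5, 1.06, 0.19], -0.114]]
[[1.0, [-1.61, 0.88, 0.19], -0.114], [1.0, [-1.7, 0.69, 0.19], -0.114], [1.0, [-1.77, 0.49, 0.19], -0.114], [1.0, [-1.81, 0.29, 0.19], -0.114], [1.0, [-1.83, 0.08, 0.19], -0.114]]
[[1.0, [-1.83, -0.13, 0.19], -0.114]]
```

View pics/w11.png

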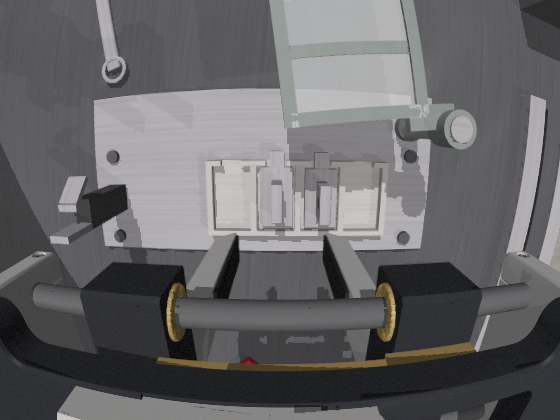

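Two brackets are flat, in nests 1 and 2. Third bracket now; magnet and hammer head stay clear if the opening is narrowed.

arm_command(
  steps=[
    [1,[0.13,1.83,0.19],-0.114],
    [1,[-0.08,1.83,0.19],-0.114],
    [1,[-0.28,1.81,0.19],-0.114],
    [1,[-0.49,1.77,0.19],-0.114],
    [1,[-0.69,1.7,0.19],-0.114],
  ],
)

```text
clock: 25.9
eef_pos: [553.0, -115.6, 136.8]
eef_rot: [-3.14, 0.001, 0.653]
wrist_force: [0.6, 0.6, -0.4]
finger_gap: 90.7
```

arm_command(
  steps=[
    [1,[-0.88,1.61,0.19],-0.114],
    [1,[-1.06,1.5,0.19],-0.114],
    [1,[-1.22,1.37,0.19],-0.114],
    [1,[-1.37,1.22,0.19],-0.114],
    [1,[-1.5,1.06,0.19],-0.114],
  ],
)

```text
clock: 26.32
eef_pos: [566.4, -206.3, 127.1]
eef_rot: [-3.139, -0.0, 1.223]
wrist_force: [-0.2, 0.1, -0.6]
finger_gap: 93.9
```

arm_command(
  steps=[
    [1,[-1.61,0.88,0.19],-0.114],
    [1,[-1.7,0.69,0.19],-0.114],
    [1,[-1.77,0.49,0.19],-0.114],
    [1,[-1.81,0.29,0.19],-0.114],
    [1,[-1.83,0.08,0.19],-0.114],
  ],
)

```text
clock: 26.73
eef_pos: [579.7, -297.0, 117.4]
eef_rot: [-3.14, -0.002, 1.793]
wrist_force: [0.7, 0.7, 0.6]
finger_gap: 94.0
```

arm_command(
  steps=[
    [1,[-1.83,-0.13,0.19],-0.114],
    [0.8,[0,0,0],0],
    [0.7,[0,0,0],0],
    [0.7,[0,0,0],0],
  ],
)

```text
clock: 27.07
eef_pos: [582.6, -313.8, 116.4]
eef_rot: [-3.141, -0.001, 1.898]
wrist_force: [-0.0, 0.1, 0.2]
finger_gap: 77.7
```

```bash
python3 mw.py w12; python3 go.py 584.2 -315.3 14 1.907 1
```

```text
pose [ 582.6 -313.8  116.4] [-3.141e+00 -1.000e-03  1.898e+00] gap 77.7
[ 259  158   37   82 2544] base 1973 [ 576.9 -318.8] [75.3 32.2] 0.322 9.3
[ 259  158   37   82 2544] web 503 [ 584.2 -316.4] [35.6  9.1] 0.33 39.3
now [ 582.8 -313.6  116.8] 1.899 gap 73.5 F [-0.4  0.6  0.1] t 27.12 j [-0.55  0.63  1.26  0.    1.26 -2.45]
[[1.0, [-0.07, 0.03, 3.43], -0.003], [1.0, [-0.07, 0.03, 3.43], -0.003], [1.0, [-0.07, 0.02, 3.43], -0.003]]
```

View pics/w12.png

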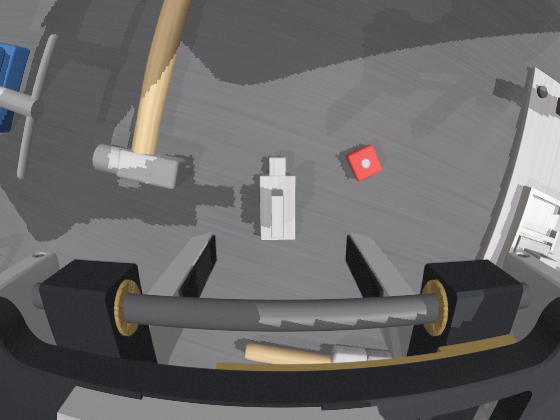

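The bracket is at (278,207) between the fingers, with the hammer head (137,165) and magnet (365,163) outside them.

arm_command(
  steps=[
    [0.5,[-0.2,0.07,3.4],-0.004],
    [0.5,[0,0,3.4],0],
    [0.4,[0,0,3.3],0],
    [0.3,[0,0,0],0],
    [0,[0,0,0],0],
  ],
)

```text
clock: 27.53
eef_pos: [583.9, -315.2, 15.8]
eef_rot: [-3.14, -0.002, 1.905]
wrist_force: [0.7, -0.0, 1.0]
finger_gap: 40.2
```

arm_command(
  steps=[
    [0,[0,0,0],0],
    [0,[0,0,0],0],
    [0,[0,0,0],0],
    [0,[0,0,0],0],
    [0,[0,0,0],0],
  ],
)

```text
clock: 27.95
eef_pos: [584.7, -316.5, 17.6]
eef_rot: [3.141, 0.001, 1.905]
wrist_force: [-1.6, 0.8, 5.3]
finger_gap: 10.1
```

arm_command(
  steps=[
    [0,[0,0,0],0],
    [0,[0,0,0],0],
    [0,[0,0,0],0],
    [0,[0,0,0],0],
    [0,[0,0,0],0],
  ],
)

```text
clock: 28.37
eef_pos: [584.7, -316.4, 17.6]
eef_rot: [3.141, 0.001, 1.905]
wrist_force: [-1.8, 1.3, 6.7]
finger_gap: 9.7
```

arm_command(
  steps=[
    [0,[0,0,-2],0],
    [0,[0,0,-3.5],0],
    [0,[0,0,-2.5],0],
    [0,[0,0,0],0],
  ],
)

```text
clock: 28.7
eef_pos: [586.2, -317.4, 102.4]
eef_rot: [3.136, 0.006, 1.905]
wrist_force: [0.5, -0.5, -1.2]
finger_gap: 9.9
```

```bash
python3 go.py 495.5 -28.4 98 0.076 0
```

```text
now [ 586.2 -317.4  102.4] 1.905 gap 9.9 F [ 0.5 -0.5 -1.2] t 28.7 j [-0.55  0.64  1.26 -0.    1.22 -2.46]
[[0.0, [1.89, 0.06, 0.03], 0.114], [0.0, [1.89, -0.16, 0.03], 0.114], [0.0, [1.86, -0.37, 0.03], 0.114], [0.0, [1.8, -0.58, 0.03], 0.114], [0.0, [1.72, -0.78, 0.03], 0.114]]
[[0.0, [1.62, -0.98, 0.03], 0.114], [0.0, [1.5, -1.15, 0.03], 0.114], [0.0, [1.36, -1.32, 0.03], 0.114], [0.0, [1.2, -1.46, 0.03], 0.114], [0.0, [1.02, -1.59, 0.03], 0.114]]
[[0.0, [0.84, -1.7, 0.03], 0.114], [0.0, [0.64, -1.78, 0.03], 0.114], [0.0, [0.43, -1.84, 0.03], 0.114], [0.0, [0.22, -1.88, 0.03], 0.114], [0.0, [0.0, -1.89, 0.03], 0.114]]
[[0.0, [-0.21, -1.88, 0.03], 0.114]]
```

arm_command(
  steps=[
    [0,[1.89,0.06,0],0.114],
    [0,[1.89,-0.16,0],0.114],
    [0,[1.86,-0.37,0],0.114],
    [0,[1.8,-0.58,0],0.114],
    [0,[1.72,-0.78,0],0.114],
  ],
)

```text
clock: 29.12
eef_pos: [555.2, -224.9, 95.4]
eef_rot: [-3.14, -0.0, 1.329]
wrist_force: [-0.2, 0.0, -2.4]
finger_gap: 9.8
```

arm_command(
  steps=[
    [0,[1.62,-0.98,0],0.114],
    [0,[1.5,-1.15,0],0.114],
    [0,[1.36,-1.32,0],0.114],
    [0,[1.2,-1.46,0],0.114],
    [0,[1.02,-1.59,0],0.114],
  ],
)

```text
clock: 29.53
eef_pos: [526.7, -134.8, 95.6]
eef_rot: [-3.141, 0.001, 0.759]
wrist_force: [1.1, 0.1, -2.7]
finger_gap: 9.9
```

arm_command(
  steps=[
    [0,[0.84,-1.7,0],0.114],
    [0,[0.64,-1.78,0],0.114],
    [0,[0.43,-1.84,0],0.114],
    [0,[0.22,-1.88,0],0.114],
    [0,[0,-1.89,0],0.114],
  ],
)

```text
clock: 29.95
eef_pos: [498.1, -44.7, 95.7]
eef_rot: [-3.141, 0.001, 0.189]
wrist_force: [1.0, 0.2, -1.6]
finger_gap: 9.9
```

arm_command(
  steps=[
    [0,[-0.21,-1.88,0],0.114],
    [0,[0,0,0],0],
    [0,[0,0,0],0],
    [0,[0,0,0],0],
  ],
)

```text
clock: 30.28
eef_pos: [493.2, -28.0, 96.1]
eef_rot: [3.141, 0.0, 0.084]
wrist_force: [0.5, -0.6, -1.3]
finger_gap: 9.8
```

```bash
python3 hold.py w13 -66 16.5
```

```text
base rect ((-0.9280538558959961, -25.69610595703125), (39.78367233276367, 32.09589385986328), 89.69050598144531)
bracket in tool [-0.8  0.6] in fixture [-68.6  -1.8] target -66.0 0.5 yaw 0.084 tcp [493.2 -28.   96.1] gap 9.8
```

View pics/w13c.png

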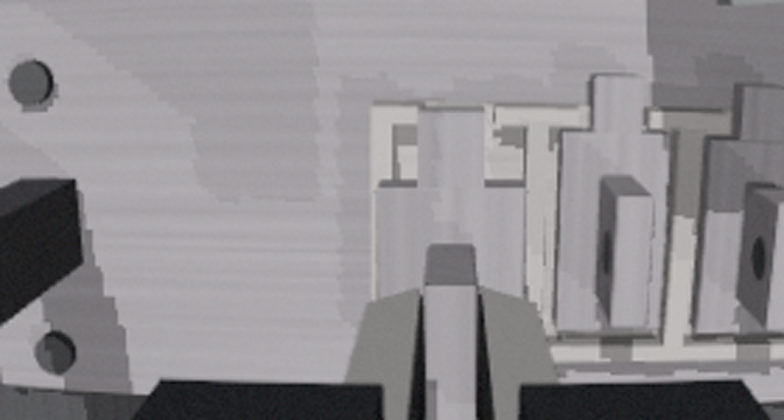

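arm_command(
  steps=[
    [0,[0.25,-0.22,1],0.01],
    [0,[0,0,2],0],
    [0,[0,0,2],0],
    [0,[0,0,0],0],
    [0,[0,0,0],0],
  ],
)

```text
clock: 30.75
eef_pos: [495.1, -25.4, 45.5]
eef_rot: [-3.141, 0.002, 0.071]
wrist_force: [0.2, 0.9, -1.8]
finger_gap: 9.7
```

```bash
python3 hold.py w14 -66 16.5; python3 - <<'E'
from h import *
from scipy.spatial.transform import Rotation as Ro
s=manip.read_state();d=np.load('pics/w14.npz')['d'];P=wcloud(d,s)
T=(P-s['eef_pos'])@Ro.from_euler('xyz',s['eef_rot']).as_matrix(); v,u=np.mgrid[:420,:560]
m=(v<235)&(abs(T[...,0])<14)&(T[...,1]>-50)&(T[...,1]<-20)&(T[...,2]<12)&(T[...,2]>-3)
A=np.c_[T[m][:,:2],np.ones(m.sum())]; print('plane',np.linalg.lstsq(A,T[m][:,2],rcond=None)[0],np.median(T[m][:,2]))
E
```

```text
base rect ((-0.8552789688110352, -25.71919822692871), (39.75450897216797, 32.0493278503418), 89.946044921875)
bracket in tool [-0.8  0.6] in fixture [-66.5   0.6] target -66.0 0.5 yaw 0.071 tcp [495.1 -25.4  45.5] gap 9.7
plane [-2.45854396e-03 -3.82398672e-03  8.13744426e+00] 8.225695102827208
```

View pics/w14c.png

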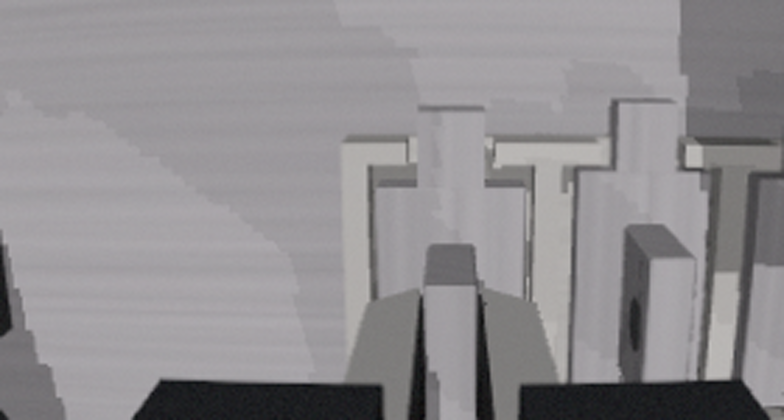

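Level and aligned; the underside is 18 mm below the TCP, so I seat at TCP z of about 30.

arm_command(
  steps=[
    [0,[0.03,0,0.8],0],
    [0,[0,0,0.7],0],
    [0,[0,0,0],0],
    [0,[0,0,0],0],
  ],
)

```text
clock: 31.13
eef_pos: [495.7, -25.1, 31.2]
eef_rot: [-3.141, 0.0, 0.071]
wrist_force: [-0.2, -0.6, -3.0]
finger_gap: 9.0
```

arm_command(
  steps=[
    [0,[0,0,0.08],0],
    [0.35,[0,0,0],0],
    [0.35,[0,0,0],0],
    [0.35,[0,0,0],0],
    [0.35,[0,0,0],0],
  ],
)

```text
clock: 31.55
eef_pos: [496.0, -25.2, 30.8]
eef_rot: [3.142, -0.001, 0.071]
wrist_force: [-0.0, -0.2, 0.2]
finger_gap: 31.4
```

arm_command(
  steps=[
    [0.35,[0,0,-1],0],
    [0.35,[0,0,-3],0],
    [0.5,[0,0,-4],0],
    [1,[0,0,-4],0],
    [1,[0,0,0],0],
  ],
)

```text
clock: 31.97
eef_pos: [498.6, -25.4, 158.6]
eef_rot: [3.139, -0.011, 0.071]
wrist_force: [0.2, -1.5, 1.0]
finger_gap: 49.6
```

```bash
python3 mb.py w15; python3 - <<'E'
from h import *
snap('scene','scene5')
E
python3 g.py
```

```text
31.9667 [498.6 -25.4 158.6]
-66 floor/base 1295 z [20.2 21.3 22.5] xy [[-81.2, -27.1], [-65.1, 3.8], [-50.3, 27.0]]
-66 web 439 z [49.2 51.2 52.4] xy [[-70.5, -15.9], [-65.9, 2.1], [-61.4, 18.8]]
-66 tongue 187 z [18.7 21.4 22.5] xy [[-79.7, 36.7], [-66.1, 40.8], [-52.1, 46.4]]
-22 floor/base 1191 z [16.7 21.3 22.8] xy [[-37.6, -27.0], [-27.7, 4.0], [-6.5, 27.1]]
-22 web 499 z [42.6 51.1 52.4] xy [[-26.5, -15.8], [-22.2, 2.1], [-16.5, 19.4]]
-22 tongue 197 z [18.3 21.3 22.4] xy [[-34.7, 36.1], [-22.1, 41.0], [-8.0, 47.0]]
22 floor/base 1093 z [16.5 21.3 24.3] xy [[6.1, -27.3], [14.8, 6.3], [37.3, 27.4]]
22 web 505 z [41.9 50.9 52.2] xy [[16.8, -17.2], [20.4, 1.1], [26.5, 17.8]]
22 tongue 181 z [18.2 21.2 22.4] xy [[7.7, 36.1], [21.6, 40.2], [35.9, 46.0]]
66 floor/base 1370 z [10.1 11.3 12.5] xy [[50.8, -26.7], [65.8, 0.5], [81.3, 26.8]]
66 tongue 24 z [18.4 21.1 22.1] xy [[50.6, 36.3], [75.5, 37.0], [81.2, 37.9]]
32.0667 [496.4 -25.2 152.4] yaw 0.071 polar -2.68 rad 193.4 F [ 0.5  0.1 -0.9] gap 57.5
```

View pics/w15.png

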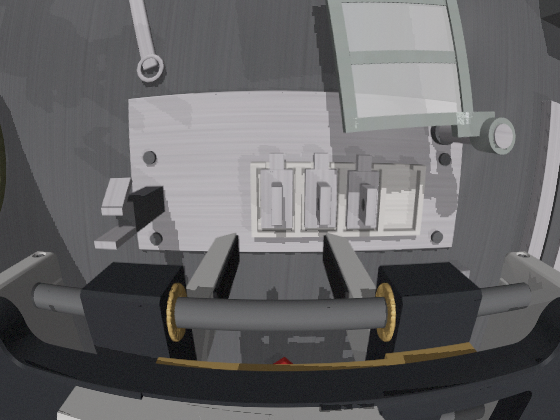

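View pics/scene5.png

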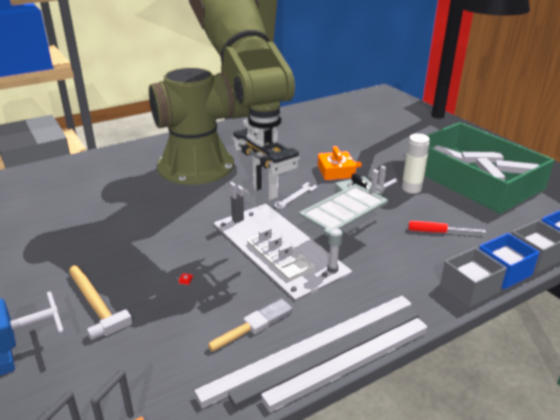

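All three brackets are flat with tongues in their slots, and none remain on the bench. Back to the guard.

```bash
python3 go.py 554.2 278.7 215 -1.375 1
```

```text
now [496.4 -25.2 152.4] 0.071 gap 57.5 F [ 0.5  0.1 -0.9] t 32.07 j [-0.12  0.23  1.74 -0.    1.17 -0.2 ]
[[1.0, [0.61, -2.3, -0.48], 0.111], [1.0, [0.35, -2.35, -0.48], 0.111], [1.0, [0.09, -2.38, -0.48], 0.111], [1.0, [-0.18, -2.37, -0.48], 0.111], [1.0, [-0.44, -2.34, -0.48], 0.111]]
[[1.0, [-0.7, -2.28, -0.48], 0.111], [1.0, [-0.94, -2.18, -0.48], 0.111], [1.0, [-1.18, -2.07, -0.48], 0.111], [1.0, [-1.4, -1.92, -0.48], 0.111], [1.0, [-1.61, -1.75, -0.48], 0.111]]
[[1.0, [-1.79, -1.56, -0.48], 0.111], [1.0, [-1.96, -1.36, -0.48], 0.111], [1.0, [-2.09, -1.13, -0.48], 0.111]]
```

arm_command(
  steps=[
    [1,[0.61,-2.3,-1.3],0.111],
    [1,[0.35,-2.35,-1.3],0.111],
    [1,[0.09,-2.38,-1.3],0.111],
    [1,[-0.18,-2.37,-1.3],0.111],
    [1,[-0.44,-2.34,-1.2],0.111],
  ],
)

```text
clock: 32.48
eef_pos: [517.6, 92.8, 214.0]
eef_rot: [3.14, 0.002, -0.49]
wrist_force: [-1.2, -0.2, 0.4]
finger_gap: 90.8
```

arm_command(
  steps=[
    [1,[-0.7,-2.28,0],0.111],
    [1,[-0.94,-2.18,0],0.111],
    [1,[-1.18,-2.07,0],0.111],
    [1,[-1.4,-1.92,0],0.111],
    [1,[-1.61,-1.75,0],0.111],
  ],
)

```text
clock: 32.9
eef_pos: [539.7, 209.7, 213.0]
eef_rot: [3.139, 0.001, -1.044]
wrist_force: [-0.6, -0.3, -0.1]
finger_gap: 94.1
```

arm_command(
  steps=[
    [1,[-1.79,-1.56,0],0.111],
    [1,[-1.96,-1.36,0],0.111],
    [1,[-2.09,-1.13,0],0.111],
    [1,[0,0,0],0],
    [1,[0,0,0],0],
  ],
)

```text
clock: 33.32
eef_pos: [552.6, 279.3, 212.7]
eef_rot: [3.139, -0.001, -1.37]
wrist_force: [-0.1, 0.2, -0.6]
finger_gap: 93.9
```

```bash
python3 go.py 554.2 278.7 130 -1.375 1; python3 - <<'E'
from h import *
from scipy.spatial.transform import Rotation as Ro
s=manip.read_state(); im,d=snap('wrist','w16');P=wcloud(d,s)
T=(P-s['eef_pos'])@Ro.from_euler('xyz',s['eef_rot']).as_matrix();v,u=np.mgrid[:420,:560]
m=(P[...,2]>150)&(P[...,2]<172)&(v<240)&(abs(T[...,0])<45)&(d>0)
n,l,st,c=cv2.connectedComponentsWithStats(m.astype(np.uint8))
for i in range(1,n):
    if st[i,4]>20: print(st[i],np.percentile(T[l==i],[2,50,98],axis=0).round(1).tolist())
E
```

```text
now [552.6 279.3 212.7] -1.37 gap 93.9 F [-0.1  0.2 -0.6] t 33.32 j [ 0.41  0.45  1.3  -0.    1.4   1.78]
[[1.0, [0.03, -0.05, 2.76], 0.002], [1.0, [0.03, -0.05, 2.76], 0.002], [1.0, [0.03, -0.05, 2.76], 0.002]]
[245 213  12  23 254] [[-26.2, -4.6, 47.2], [-22.0, 0.6, 48.9], [-18.4, 8.8, 61.8]]
[286 213  14  23 300] [[4.0, -4.5, 47.3], [8.4, 0.7, 48.9], [13.6, 8.8, 61.0]]
```

View pics/w16.png

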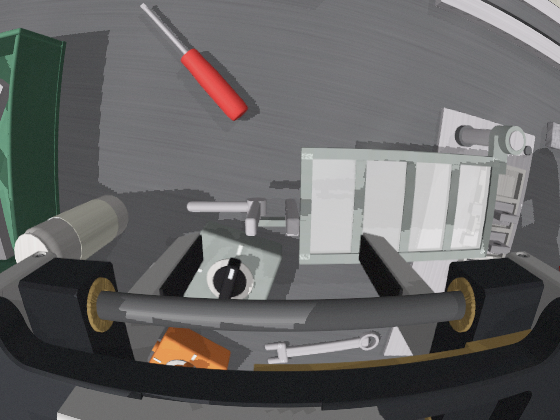

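arm_command(
  steps=[
    [1,[0.12,0,2.8],0],
    [1,[0,0,2.8],0],
    [1,[0,0,2.7],0],
    [0,[0,0,0],0],
    [0,[0,0,0],0],
  ],
  force=35,
)

```text
clock: 33.78
eef_pos: [553.1, 276.6, 131.1]
eef_rot: [3.139, -0.001, -1.372]
wrist_force: [0.4, -0.1, 1.2]
finger_gap: 83.9
```

arm_command(
  steps=[
    [0,[0,0,0],0],
    [0,[0,0,0],0],
    [0,[0,0,0],0],
    [0,[0,0,0],0],
    [0,[0,0,0],0],
  ],
)

```text
clock: 34.2
eef_pos: [553.6, 277.8, 132.3]
eef_rot: [-3.141, 0.0, -1.372]
wrist_force: [-0.4, 1.5, 0.8]
finger_gap: 50.7
```

arm_command(
  steps=[
    [0,[0,0,0],0],
    [0,[0,0,0],0],
    [0,[0,0,0],0],
    [0,[0,0,0],0],
    [0,[0,0,0],0],
  ],
)

```text
clock: 34.62
eef_pos: [553.3, 277.8, 131.4]
eef_rot: [3.141, 0.0, -1.372]
wrist_force: [-0.5, 1.3, 0.1]
finger_gap: 24.8
```

arm_command(
  steps=[
    [0,[0,0,0],0],
    [0,[0,0,0],0],
    [0,[0,0,0],0],
  ],
)

```text
clock: 34.87
eef_pos: [553.3, 277.8, 131.4]
eef_rot: [3.141, 0.0, -1.372]
wrist_force: [-1.3, 3.6, -1.5]
finger_gap: 24.4
```

```bash
python3 g.py
```

```text
34.8667 [553.3 277.8 131.4] yaw -1.372 polar 2.063 rad 246.0 F [-1.3  3.6 -1.5] gap 24.4
```

arm_command(
  steps=[
    [0,[0.42,1.17,0],-0.05],
    [0,[0.83,2.32,0],-0.1],
    [0,[0.83,2.32,0],-0.1],
    [0,[0.83,2.32,0],-0.1],
    [0,[0.83,2.32,0],-0.1],
  ],
)

```text
clock: 35.28
eef_pos: [469.5, 204.2, 131.4]
eef_rot: [3.141, -0.0, -0.916]
wrist_force: [9.6, -4.8, -4.4]
finger_gap: 24.8
```

```bash
python3 g.py
```

```text
35.2833 [469.5 204.2 131.4] yaw -0.916 polar 2.52 rad 245.9 F [ 9.6 -4.8 -4.4] gap 24.8
```

arm_command(
  steps=[
    [0,[0.83,2.32,0],-0.1],
    [0,[0.83,2.32,0],-0.1],
    [0,[0.83,2.32,0],-0.1],
    [0,[0.83,2.32,0],-0.1],
    [0,[0.83,2.32,0],-0.1],
  ],
)

```text
clock: 35.7
eef_pos: [425.1, 90.3, 131.4]
eef_rot: [3.141, -0.001, -0.417]
wrist_force: [16.3, -1.1, -14.1]
finger_gap: 25.0
```

```bash
python3 g.py
```

```text
35.7 [425.1  90.3 131.4] yaw -0.417 polar 3.022 rad 246.1 F [ 16.3  -1.1 -14.1] gap 25.0
```

arm_command(
  steps=[
    [0,[0.83,2.32,0],-0.1],
    [0,[0.83,2.32,0],-0.1],
    [0,[0.83,2.32,0],-0.1],
    [0,[0.42,1.17,0],-0.05],
    [0,[0,0,0],0],
  ],
)

```text
clock: 36.12
eef_pos: [430.1, 3.6, 131.4]
eef_rot: [3.141, 0.0, -0.071]
wrist_force: [1.2, 1.8, -2.8]
finger_gap: 24.9
```

```bash
python3 g.py
```

```text
36.1167 [430.1   3.6 131.4] yaw -0.071 polar -2.906 rad 246.2 F [ 1.2  1.8 -2.8] gap 24.9
```

arm_command(
  steps=[
    [0,[0.42,1.17,0],-0.05],
    [0,[0.42,1.17,0],-0.05],
    [0,[0.3,0.82,0],-0.035],
    [0,[0,0,0],0],
    [0,[0,0,0],0],
  ],
)

```text
clock: 36.53
eef_pos: [439.3, -26.5, 131.3]
eef_rot: [3.141, 0.003, 0.062]
wrist_force: [-8.0, -2.8, 3.9]
finger_gap: 24.5
```

```bash
python3 g.py; python3 - <<'E'
from h import *
f,d=snap('scene','scene6');crop(f,210,140,330,260,6,'s6c')
E
```

```text
36.5333 [439.3 -26.5 131.3] yaw 0.062 polar -2.778 rad 246.3 F [-8.  -2.8  3.9] gap 24.5
```

View pics/s6c.png

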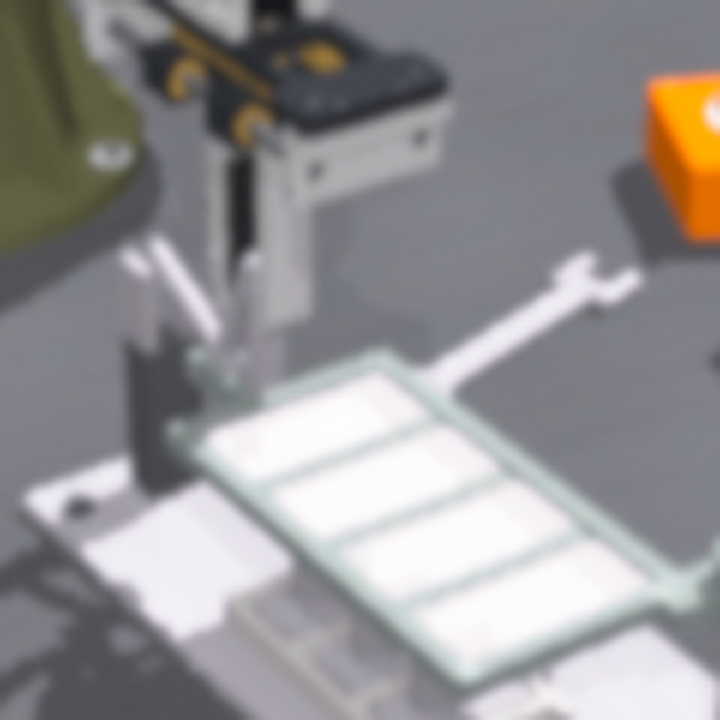

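arm_command(
  steps=[
    [0,[0,0.3,0],-0.012],
    [0,[0,0,0],0],
    [0,[0,0,0],0],
  ],
)

```text
clock: 36.83
eef_pos: [439.7, -28.2, 131.3]
eef_rot: [-3.14, 0.002, 0.074]
wrist_force: [-4.7, 5.8, 0.3]
finger_gap: 24.5
```

```bash
python3 g.py
```

```text
36.8333 [439.7 -28.2 131.3] yaw 0.074 polar -2.771 rad 246.5 F [-4.7  5.8  0.3] gap 24.5
```

Same pose as when first shut, and it now pushes back 6 N against the stop. I release and lift.

arm_command(
  steps=[
    [1,[0,0,0],0],
    [1,[0,0,0],0],
    [1,[0,0,0],0],
    [1,[0,0,0],0],
    [1,[0,0,0],0],
  ],
)

```text
clock: 37.25
eef_pos: [440.7, -29.1, 131.7]
eef_rot: [3.141, -0.0, 0.075]
wrist_force: [-0.7, 0.4, -0.0]
finger_gap: 54.3
```

arm_command(
  steps=[
    [1,[0,0,-1],0],
    [1,[0,0,-3.5],0],
    [1,[0,0,-3.5],0],
    [1,[0,0,-2],0],
    [1,[0,0,0],0],
  ],
)

```text
clock: 37.67
eef_pos: [442.2, -29.3, 236.6]
eef_rot: [3.14, -0.007, 0.075]
wrist_force: [0.9, 0.8, -0.3]
finger_gap: 87.9
```

```bash
python3 go.py 437.3 319.5 190 -1.69 1; python3 - <<'E'
from h import *
f,d=snap('scene','scene7');crop(f,210,140,390,280,4,'s7c')
snap('wrist','w17')
E
```

```text
now [442.2 -29.3 236.6] 0.075 gap 87.9 F [ 0.9  0.8 -0.3] t 37.67 j [-0.15  0.03  1.76 -0.    1.34 -0.22]
[[1.0, [0.14, -2.32, 0.31], 0.118], [1.0, [-0.13, -2.32, 0.31], 0.118], [1.0, [-0.4, -2.29, 0.31], 0.118], [1.0, [-0.67, -2.23, 0.31], 0.118], [1.0, [-0.93, -2.13, 0.31], 0.118]]
[[1.0, [-1.17, -2.01, 0.31], 0.118], [1.0, [-1.4, -1.86, 0.31], 0.118], [1.0, [-1.61, -1.68, 0.31], 0.118], [1.0, [-1.79, -1.48, 0.31], 0.118], [1.0, [-1.95, -1.26, 0.31], 0.118]]
[[1.0, [-2.09, -1.02, 0.31], 0.118], [1.0, [-2.19, -0.77, 0.31], 0.118], [1.0, [-2.27, -0.51, 0.31], 0.118], [1.0, [-2.31, -0.24, 0.31], 0.118], [1.0, [-2.33, 0.04, 0.31], 0.118]]
```

View pics/s7c.png

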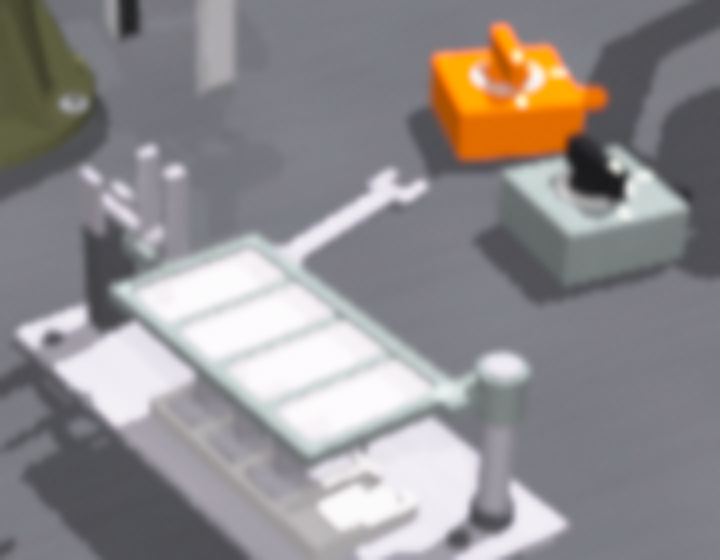

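View pics/w17.png

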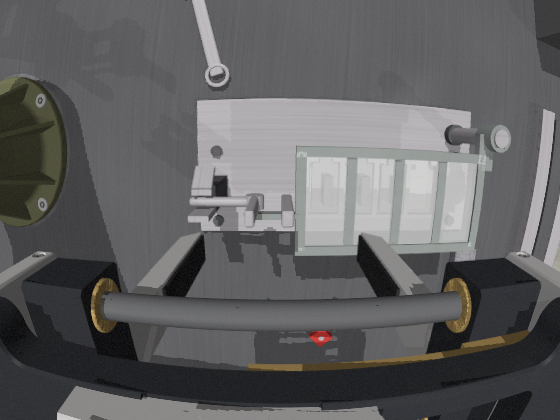

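```bash
python3 - <<'E'
from h import *
s=manip.read_state();im,d=snap('wrist','w18');P=wcloud(d,s);v,u=np.mgrid[:420,:560]
yaw=.07;R=np.array([[np.cos(yaw),np.sin(yaw)],[-np.sin(yaw),np.cos(yaw)]]);l=(P[...,:2]-[560.7,-22])@R.T;Z=P[...,2]
for a in range(-205,-140,6):
    m=(abs(l[...,0]-a)<3)&(abs(l[...,1])<3)&(Z>85)&(v<240)
    if m.sum()>3: print(a,m.sum(),np.percentile(Z[m],[50,90]).round(1))
m=(abs(Z-104)<5)&(v<270)&(l[...,0]>-110)&(l[...,0]<130)&(abs(l[...,1])<70)
r=cv2.minAreaRect(P[m][:,:2].astype(np.float32));print('guard',r)
for c in((440,475),): pass
# right edge fit of guard (fixture -y side)
xs=[];ys=[]
for a in range(-85,90,10):
    k=m&(abs(l[...,0]-a)<3)
    if k.sum()>5: xs.append(a); ys.append(np.percentile(l[k][:,1],97))
print(np.polyfit(xs,ys,1),np.round(ys,1))
E
```

```text
-205 41 [103.9 105. ]
-199 42 [103.9 105. ]
-193 35 [104.  105.1]
-187 40 [104.  104.9]
-181 40 [104.1 104.9]
-175 38 [103.9 104.6]
-169 40 [103.7 104.8]
-163 38 [104.1 105. ]
-157 36 [103.9 104.9]
-151 26 [162.6 164.6]
-145 51 [164.1 165. ]
guard ((562.4715576171875, -15.026840209960938), (224.44015502929688, 125.83116149902344), 4.110014915466309)
[6.44490998e-03 5.18736522e+01] [51.1 51.4 50.7 51.  51.5 52.6 52.1 52.5 51.9 51.8 52.  52.4 52.1 51.7
 52.1 52.7 52.2 52. ]
```

The latch bar is level at 104 mm along its length (dropped) and the guard is within 0.01 rad of shut. Now the isolator.

arm_command(
  steps=[
    [1,[0.14,-2.32,0.1],0.118],
    [1,[-0.13,-2.32,0.1],0.118],
    [1,[-0.4,-2.29,0.1],0.118],
    [1,[-0.67,-2.23,0.1],0.118],
    [1,[-0.93,-2.13,0.1],0.118],
  ],
)

```text
clock: 38.23
eef_pos: [438.4, 88.2, 225.3]
eef_rot: [3.14, 0.002, -0.521]
wrist_force: [0.3, -0.3, 0.6]
finger_gap: 94.2
```

arm_command(
  steps=[
    [1,[-1.17,-2.01,0.3],0.118],
    [1,[-1.4,-1.86,0.3],0.118],
    [1,[-1.61,-1.68,0.3],0.118],
    [1,[-1.79,-1.48,0.3],0.118],
    [1,[-1.95,-1.26,0.3],0.118],
  ],
)

```text
clock: 38.65
eef_pos: [437.0, 204.4, 210.1]
eef_rot: [3.139, 0.0, -1.111]
wrist_force: [0.2, -0.3, 0.2]
finger_gap: 94.0
```

arm_command(
  steps=[
    [1,[-2.09,-1.02,0.3],0.118],
    [1,[-2.19,-0.77,0.3],0.118],
    [1,[-2.27,-0.51,0.3],0.118],
    [1,[-2.31,-0.24,0.3],0.118],
    [1,[-2.33,0.04,0.3],0.118],
  ],
)

```text
clock: 39.07
eef_pos: [435.9, 320.6, 195.0]
eef_rot: [3.14, -0.002, -1.701]
wrist_force: [1.1, -0.0, -0.2]
finger_gap: 93.8
```

arm_command(
  steps=[
    [1,[0,0,3],0],
    [1,[0,0,3],0],
    [1,[0,0,0],0],
    [1,[0,0,0],0],
  ],
)

```text
clock: 39.4
eef_pos: [435.8, 319.1, 135.3]
eef_rot: [3.138, -0.003, -1.695]
wrist_force: [0.3, 0.5, 1.2]
finger_gap: 94.2
```

```bash
cat > iso.py <<'E'
import sys
from h import *
from scipy.spatial.transform import Rotation as Ro
s=manip.read_state();im,d=snap('wrist',sys.argv[1]);P=wcloud(d,s);v,u=np.mgrid[:420,:560]
T=(P-s['eef_pos'])@Ro.from_euler('xyz',s['eef_rot']).as_matrix()
m=(abs(P[...,2]-74)<4)&(np.hypot(P[...,0]-438,P[...,1]-319)<45)&(v<260)
for nm,Q in(('world',P),('tool',T)):
    r=cv2.minAreaRect(Q[m][:,:2].astype(np.float32));print(nm,np.round(r[0],1),np.round(r[1],1),round(np.radians(r[2]),3))
m=(abs(P[...,2]-45)<3)&(np.hypot(P[...,0]-438,P[...,1]-319)<75)&(v<260)
r=cv2.minAreaRect(P[m][:,:2].astype(np.float32));print('box',np.round(r[0],1),np.round(r[1],1),round(np.radians(r[2]),3))
E
python3 iso.py w19; python3 go.py 437.5 319 50 -1.69 1
```

```text
world [437.  317.7] [14.1 65.7] 1.474
tool [ 1.1 -1.6] [65.7 14.1] 1.544
box [437.7 317.3] [99.3 98.5] 1.449
now [436.6 319.6 137. ] -1.695 gap 93.8 F [ 0.6  0.2 -0.4] t 39.45 j [ 0.56  0.35  1.63 -0.    1.17  2.26]
[[1.0, [0.01, -0.03, 2.9], -0.002], [1.0, [0.01, -0.03, 2.9], -0.002], [1.0, [0.01, -0.03, 2.9], -0.002]]
```

View pics/w19.png

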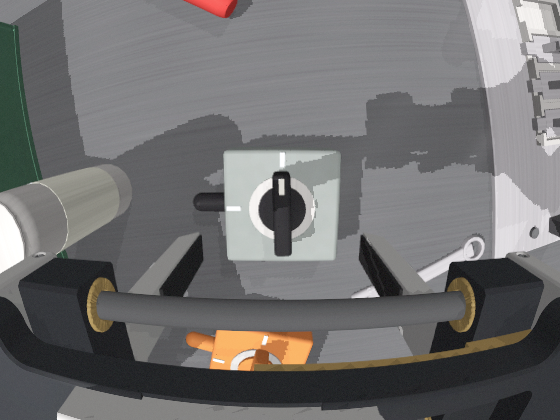

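arm_command(
  steps=[
    [1,[0.17,-0.08,2.9],-0.02],
    [1,[0,0,2.9],0],
    [1,[0,0,2.8],0],
    [0,[0,0,0],0],
    [0,[0,0,0],0],
  ],
  force=30,
)

```text
clock: 39.87
eef_pos: [437.6, 317.9, 51.7]
eef_rot: [3.142, -0.0, -1.675]
wrist_force: [0.5, 0.4, 0.9]
finger_gap: 84.4
```

arm_command(
  steps=[
    [0,[0,0,0],0],
    [0,[0,0,0],0],
    [0,[0,0,0],0],
    [0,[0,0,0],0],
    [0,[0,0,0],0],
  ],
)

```text
clock: 40.28
eef_pos: [437.4, 318.1, 51.3]
eef_rot: [-3.141, 0.001, -1.675]
wrist_force: [-0.4, 0.6, 0.3]
finger_gap: 50.6
```

arm_command(
  steps=[
    [0,[0,0,0],0],
    [0,[0,0,0],0],
    [0,[0,0,0],0],
    [0,[0,0,0],0],
    [0,[0,0,0],0],
  ],
)

```text
clock: 40.7
eef_pos: [437.1, 317.9, 50.5]
eef_rot: [3.141, -0.0, -1.675]
wrist_force: [-0.7, 0.8, 0.4]
finger_gap: 17.3
```

arm_command(
  steps=[
    [0,[0,0,0],0],
    [0,[0,0,0],0],
    [0,[0,0,0],0],
  ],
)

```text
clock: 40.95
eef_pos: [437.2, 317.9, 50.5]
eef_rot: [3.142, 0.0, -1.675]
wrist_force: [0.1, -0.4, -0.8]
finger_gap: 14.2
```

arm_command(
  steps=[
    [0,[0,0,0],-0.12],
    [0,[0,0,0],-0.12],
    [0,[0,0,0],-0.12],
    [0,[0,0,0],-0.12],
    [0,[0,0,0],-0.12],
  ],
)

```text
clock: 41.37
eef_pos: [437.2, 317.6, 50.5]
eef_rot: [3.141, -0.0, -1.069]
wrist_force: [0.2, -2.5, 0.7]
finger_gap: 13.7
```

arm_command(
  steps=[
    [0,[0,0,0],-0.12],
    [0,[0,0,0],-0.12],
    [0,[0,0,0],-0.12],
    [0,[0,0,0],-0.12],
    [0,[0,0,0],-0.12],
  ],
)

```text
clock: 41.78
eef_pos: [437.4, 317.4, 50.5]
eef_rot: [3.141, -0.001, -0.469]
wrist_force: [2.7, -3.9, -0.5]
finger_gap: 13.9
```

arm_command(
  steps=[
    [0,[0,0,0],-0.12],
    [0,[0,0,0],-0.12],
    [0,[0,0,0],-0.08],
    [0,[0,0,0],0],
  ],
)

```text
clock: 42.12
eef_pos: [437.6, 317.4, 50.5]
eef_rot: [3.141, -0.001, -0.15]
wrist_force: [3.7, -3.8, -1.5]
finger_gap: 13.8
```

arm_command(
  steps=[
    [1,[0,0,0],0],
    [1,[0,0,0],0],
    [1,[0,0,0],0],
    [1,[0,0,0],0],
    [1,[0,0,0],0],
  ],
)

```text
clock: 42.53
eef_pos: [437.1, 318.0, 50.6]
eef_rot: [-3.142, 0.0, -0.155]
wrist_force: [-0.5, 0.2, 0.3]
finger_gap: 43.7
```

arm_command(
  steps=[
    [1,[0,0,-2],0],
    [1,[0,0,-3.5],0],
    [1,[0,0,-3.5],0],
    [1,[0,0,0],0],
    [1,[0,0,0],0],
  ],
)

```text
clock: 42.95
eef_pos: [437.8, 318.4, 142.2]
eef_rot: [-3.139, -0.003, -0.155]
wrist_force: [0.3, -0.2, -0.9]
finger_gap: 77.3
```

```bash
python3 iso.py w20; python3 g.py
```

```text
world [436.9 318.2] [65.6 14. ] 1.424
tool [-1.   0.5] [65.6 14. ] 1.562
box [437.  318.4] [98.2 99.3] 1.439
43.0 [437.1 317.9 140.6] yaw -0.155 polar 2.306 rad 346.5 F [-0.1 -0.4 -0.1] gap 81.2
```

View pics/w20.png

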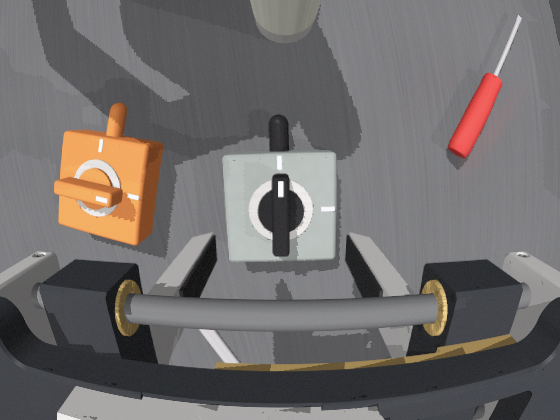

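The isolator is on: the bar lies at 1.42 rad in world, which is 1.556 rad in the isolator's frame. Last overall check.

arm_command(
  steps=[
    [1,[0,0,-3],0],
    [1,[0,0,-3],0],
    [1,[0,0,0],0],
    [1,[0,0,0],0],
    [1,[0,0,0],0],
  ],
)

```text
clock: 43.42
eef_pos: [436.6, 317.6, 198.8]
eef_rot: [3.14, 0.002, -0.155]
wrist_force: [-0.1, -0.6, -0.9]
finger_gap: 94.1
```

```bash
python3 - <<'E'
from h import *
f,d=snap('top','top9');g,_=snap('scene','scene9')
crop(f,240,130,470,300,3,'t9c');crop(g,60,140,400,340,2.3,'s9c')
P=cloud('top',d);m=np.zeros(d.shape,bool);m[255:290,295:312]=1
yaw=.07;R=np.array([[np.cos(yaw),np.sin(yaw)],[-np.sin(yaw),np.cos(yaw)]]);l=(P[...,:2]-[560.7,-22])@R.T
for a in range(-205,-150,10):
    k=(abs(l[...,0]-a)<5)&(abs(l[...,1])<4)&(P[...,2]>85)&(P[...,2]<180)
    if k.any(): print(a,np.median(P[k][:,2]).round(1))
E
```

```text
-205 103.7
-195 103.6
-185 103.8
-175 104.7
-165 103.9
-155 103.5
```

View pics/t9c.png

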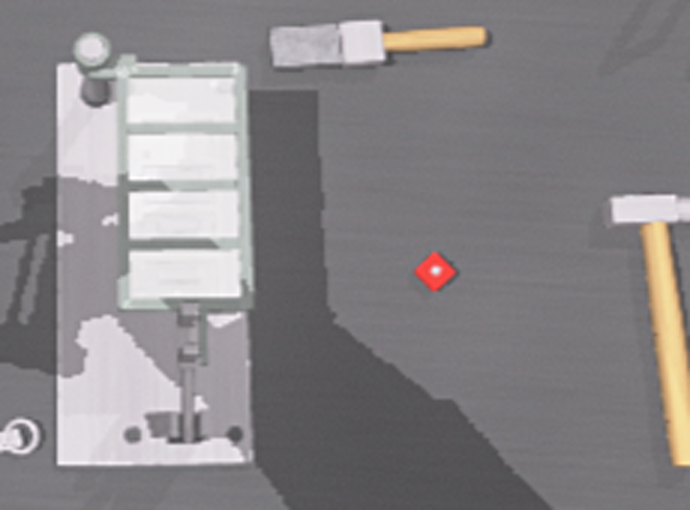

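View pics/s9c.png

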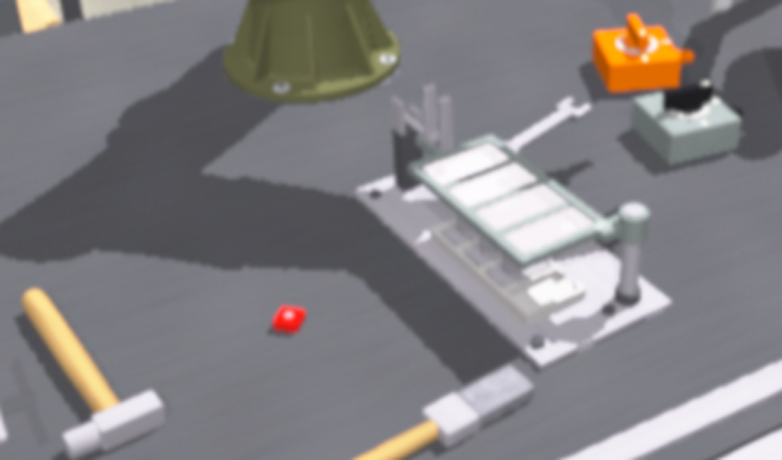

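The guard is shut with its bar level in the catch, the tools are in place and no bracket is left on the bench. I'm handing in.

```bash
python3 -c "
from cell import manip
print(manip.sign_off())"
```

```text
the job is handed in; nothing more can be done
None
```

I handed the job in at about 43.5 s on the robot's clock; sign-off gives no verdict. I turned the grey isolator off, squeezed the latch and swung the guard open to about 1.45 rad. I then laid the three brackets on the bench in nests 0, 1 and 2, swung the guard shut and turned the isolator back on.

My last checks:
- **Brackets:** each base top measured 10 mm above the nest floor, with tongues in their slots at about y = +46 mm. I checked this before closing the guard; afterwards they could only be seen through the clear sheet.
- **Guard and latch:** the guard is within about 0.01 rad of shut. The latch bar is level at about 104 mm, which means it has dropped into the catch.
- **Isolator:** the handle measured about 1.556 rad, which is on.
- **Robot and tools:** the gripper is clear at z 199 mm. The magnet, hammer and wire brush look undisturbed in the last top and scene crops. I did not re-measure the tools on the left.

One disagreement: the top and wrist cameras differed by 1–3 mm. I did the final placing with measurements from the wrist camera alone, and no check failed.

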